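Shake washed grinding pellets out over a drying tray

ROBOT

A 7-joint arm with a two-finger parallel gripper is mounted at the origin on the work surface. World frame = base frame: x ahead of the robot, y to its left, z up, the work surface at z = 0. Lengths are in m, angles in rad, forces in N, time in s.
With the tool pointing down it reaches from about 0.4 to 0.925 m from the base axis. Payload 5.6 kg.
Tool frame: the origin (TCP) lies midway between the tips of the shut fingers; the grasp point (between the pads) lies 19 mm behind it; z points along the fingers, y is the direction in which the jaws open and shut (so a half turn about z gives the same grasp; the last joint's range is limited). The gripper opens to 85 mm and grips with 20 to 120 N. Pads are 22 mm wide; open, the fingers measure 114 mm over their backs; the gripper's body (76 mm by 85 mm) begins 54 mm behind the grasp point. The pads swing forward as they close: fully open they stand 13 mm farther back than shut.
Start: joints at [1.27, 0.468, -0.012, 1.603, 0.006, 1.071, -0.056], TCP at [0.166, -0.629, 0.231] pointing down, gripper open.
Joint ranges: [-2.53, 2.53], [-0.31, 2.02], [-1.57, 1.55], [0.28, 2.44], [-1.29, 4.43], [0.15, 1.84], [-2.92, 2.92]. Speed limits (rad/s): [2.57, 2.57, 3.14, 3.14, 3.14, 3.14, 3.14].

INTERFACE

Orientations are given as a rotation vector (axis times angle).
In Python, from workcell import manip gives the robot as it stands.
- The arm moves only by the shell command python3 -m crank 'ROWS' [OPENING] [FORCE]. ROWS is JSON, a list of rows, each an object with "travel": the shift along the tool's x, y, z in m, a list of three; "yaw": the turn about the tool's z in rad. A call has 1 to 12 rows; each row shifts and turns the commanded pose from where the row before left it, along the tool's axes as they then stand; what a row does not reach is not made up. A row lasts 1/8 s, in which the tool goes at most 62.5 mm and 10.7 degrees, less where a joint would pass 70% of its speed; a pose out of reach is approached as far as the arm can. A call with a gripper value outside its range is refused whole. OPENING is the gripper's target within -1 to 1 (shut at 1, half-way at 0, fully open at -1), set as the call begins (- or left out, the last holds). The fingers move at their own pace and stop on an object; FORCE is the grip in N (left out, the last holds). Time passes only in rows, so rows that do not move let the fingers close. It gives the time, the measured TCP pose, the force and the opening at its end, in the units of the state.
- manip.state(): the state, without advancing time (a new reading comes with each control period).
- manip.snapshot(name): name is "scene" or "side" or "wrist"; returns a dict with "img" (420x560x3 uint8, red, green, blue), "depth" (420x560 float32, m along the optical axis (not along the pixel's ray), 0 where there is no reading), "camera_matrix" (3x3 intrinsics, pixels), "position" and "orientation" of the camera in the world; the wrist camera has in their place "mount" (4x4, takes a point from camera to tool coordinates, whose origin is the TCP and whose axes are the flange's). Camera axes: x right, y down, z forward; pixel columns grow to the right and rows downward; lengths in m; the calibration is good to about 2 mm. A picture is of the moment at which its call begins: read the wrist's pose just before it.
- manip.close_job(): hands the job in, once; it reports no verdict.
The state is a dict: "clock": time; "q": joint angles; "joint_vel": joint speeds; "joint_efforts": joint torques, N m; "position": TCP position; "tcp_rot": TCP orientation; "force": force on the tool from outside, world axes, zero at the start; "ft_torque": the same for the moment, N m; "grip_width": opening from 0.0 (shut) to 1.0 (fully open).
Only numpy, scipy, OpenCV 4.12 (cv2) and the standard library are available. Lean on these libraries where they do the work, as an engineer would, in place of code of your own. Each camera call takes 0.05 s, during which the arm holds its last target.

TASK

Pick up the open shaker bottle from its tilted rest and shake the eight washed steel grinding pellets out of it to dry, evenly along the whole length of the wire-floored drying tray: all of them in the tray in a single layer, none lying on another, with at least two in each third of the tray's length. Then lay the empty bottle back on its rest as it was, mouth raised towards the robot, and leave the other things on the bench where they are.

Things in the scene. Friction and masses are not known exactly. Their poses are not given: they have to be found in the camera images.
- shaker: Shaker: clear plastic bottle, open, lying on its tilted rest, pellets inside. 116 mm long: straight body 48 mm across from the flat closed end to 78 mm, a shoulder narrowing over 20 mm to a neck 37 mm across, 18 mm long; wall 3 mm, mouth 31 mm wide inside. Origin: centre of the closed end's outer face; z runs along the bottle to the mouth. Empty mass 35 to 70 g.
- shaker_mouth (a point): Centre of the shaker's mouth, on its axis, 116 mm from the closed end. The pellets rest in the bottle while the mouth is less than about 20 degrees below level; dipped 25 to 40 degrees and jerked 15 mm along the axis, it lets out two to four at a time; the last ones may need about 50 degrees.
- shaker_middle (a point): Point on the shaker's axis 48 mm from the closed end, halfway along its straight part; here the rest leaves both sides free for fingers closing level across the 48 mm body.
- rest: Bottle rest, fixed: grey metal cradle, base plate 135 x 74 x 4 mm, two 6 mm thick V saddles (12 and 78 mm from the bottle's closed end), heel plate behind the closed end. Holds the bottle with its mouth along the rest's -x, raised 12 degrees. Origin: centre of the underside, z up. Bottle home: closed end at (52, 0, 38) mm, mouth at (-61, 0, 62) mm in this frame.
- rest_mouth (a point): Where the centre of the shaker's mouth is when the shaker lies home on the rest.
- tray: Drying tray, fixed: stainless steel, 150 mm (its x) by 290 mm (its y, the length) outside, walls 28 mm high, 3 mm thick; on the 3 mm floor a grid of 3 mm wires 20 mm apart (tops 6 mm above the underside). Origin: centre of the underside, z up. The thirds of its length meet at y = -47 and +47 mm.
- pellet0: One of the eight steel grinding pellets, all alike: a cylinder 14 mm across and 14 mm long, 17 g. Origin at its centre, z along its axis. At the start it lies loose in the shaker.
- pellet1: One of the eight steel grinding pellets, all alike: a cylinder 14 mm across and 14 mm long, 17 g. Origin at its centre, z along its axis. At the start it lies loose in the shaker.
- pellet2: One of the eight steel grinding pellets, all alike: a cylinder 14 mm across and 14 mm long, 17 g. Origin at its centre, z along its axis. At the start it lies loose in the shaker.
- pellet3: One of the eight steel grinding pellets, all alike: a cylinder 14 mm across and 14 mm long, 17 g. Origin at its centre, z along its axis. At the start it lies loose in the shaker.
- pellet4: One of the eight steel grinding pellets, all alike: a cylinder 14 mm across and 14 mm long, 17 g. Origin at its centre, z along its axis. At the start it lies loose in the shaker.
- pellet5: One of the eight steel grinding pellets, all alike: a cylinder 14 mm across and 14 mm long, 17 g. Origin at its centre, z along its axis. At the start it lies loose in the shaker.
- pellet6: One of the eight steel grinding pellets, all alike: a cylinder 14 mm across and 14 mm long, 17 g. Origin at its centre, z along its axis. At the start it lies loose in the shaker.
- pellet7: One of the eight steel grinding pellets, all alike: a cylinder 14 mm across and 14 mm long, 17 g. Origin at its centre, z along its axis. At the start it lies loose in the shaker.
- cap: White screw cap of the shaker, 43 mm across, 17 mm high, lying in front of the tray. Leave it. Origin: centre of its underside.
- pen: Marker pen, 140 mm long, 13 mm thick, lying behind the rest; origin below its middle, x along it. Leave it.
- strip_rack: Black rack for tube strips, 55 x 85 mm, 20 mm high, to the left. Leave it. Origin: centre of its underside.
- tip_box: Light blue box of pipette tips, 82 x 120 mm, 63 mm high, at the far side. Leave it. Origin: centre of its underside.
- reagent: White plastic bottle with a blue cap, 60 mm across, 120 mm high, upright at the far side. Leave it. Origin: centre of its underside.

How it is judged:
On the way, in this order (a step that is already met when the one before it is completed fails the run):
1. the shaker is held with its mouth tipped down over the tray (contact force between the fingers and shaker above 1 N and angle between shaker's own z axis and vertical above 1.75 rad and x of shaker_mouth in the frame of tray between -0.072 and 0.072 m and y of shaker_mouth in the frame of tray between -0.142 and 0.142 m), for 0.1 s.
2. all eight pellets lie spread in the tray: one layer, at least two in each third of its length (linear speed of each of pellet0, pellet1, pellet2, pellet3, pellet4, pellet5, pellet6, pellet7 below 0.03 m/s and z of pellet0 in the frame of tray between 0.004 and 0.0185 m and x of pellet0 in the frame of tray between -0.072 and 0.072 m and y of pellet0 in the frame of tray between -0.142 and 0.142 m and z of pellet1 in the frame of tray between 0.004 and 0.0185 m and x of pellet1 in the frame of tray between -0.072 and 0.072 m and y of pellet1 in the frame of tray between -0.142 and 0.142 m and z of pellet2 in the frame of tray between 0.004 and 0.0185 m and x of pellet2 in the frame of tray between -0.072 and 0.072 m and y of pellet2 in the frame of tray between -0.142 and 0.142 m and z of pellet3 in the frame of tray between 0.004 and 0.0185 m and x of pellet3 in the frame of tray between -0.072 and 0.072 m and y of pellet3 in the frame of tray between -0.142 and 0.142 m and z of pellet4 in the frame of tray between 0.004 and 0.0185 m and x of pellet4 in the frame of tray between -0.072 and 0.072 m and y of pellet4 in the frame of tray between -0.142 and 0.142 m and z of pellet5 in the frame of tray between 0.004 and 0.0185 m and x of pellet5 in the frame of tray between -0.072 and 0.072 m and y of pellet5 in the frame of tray between -0.142 and 0.142 m and z of pellet6 in the frame of tray between 0.004 and 0.0185 m and x of pellet6 in the frame of tray between -0.072 and 0.072 m and y of pellet6 in the frame of tray between -0.142 and 0.142 m and z of pellet7 in the frame of tray between 0.004 and 0.0185 m and x of pellet7 in the frame of tray between -0.072 and 0.072 m and y of pellet7 in the frame of tray between -0.142 and 0.142 m and ((y of pellet0 in the frame of tray below -0.0473 m and y of any of pellet1, pellet2, pellet3, pellet4, pellet5, pellet6, pellet7 in the frame of tray below -0.0473 m) or (y of pellet1 in the frame of tray below -0.0473 m and y of any of pellet2, pellet3, pellet4, pellet5, pellet6, pellet7 in the frame of tray below -0.0473 m) or (y of pellet2 in the frame of tray below -0.0473 m and y of any of pellet3, pellet4, pellet5, pellet6, pellet7 in the frame of tray below -0.0473 m) or (y of pellet3 in the frame of tray below -0.0473 m and y of any of pellet4, pellet5, pellet6, pellet7 in the frame of tray below -0.0473 m) or (y of pellet4 in the frame of tray below -0.0473 m and y of any of pellet5, pellet6, pellet7 in the frame of tray below -0.0473 m) or (y of pellet5 in the frame of tray below -0.0473 m and y of any of pellet6, pellet7 in the frame of tray below -0.0473 m) or (y of pellet6 in the frame of tray below -0.0473 m and y of pellet7 in the frame of tray below -0.0473 m)) and ((y of pellet0 in the frame of tray between -0.0473 and 0.0473 m and (y of pellet1 in the frame of tray between -0.0473 and 0.0473 m or y of pellet2 in the frame of tray between -0.0473 and 0.0473 m or y of pellet3 in the frame of tray between -0.0473 and 0.0473 m or y of pellet4 in the frame of tray between -0.0473 and 0.0473 m or y of pellet5 in the frame of tray between -0.0473 and 0.0473 m or y of pellet6 in the frame of tray between -0.0473 and 0.0473 m or y of pellet7 in the frame of tray between -0.0473 and 0.0473 m)) or (y of pellet1 in the frame of tray between -0.0473 and 0.0473 m and (y of pellet2 in the frame of tray between -0.0473 and 0.0473 m or y of pellet3 in the frame of tray between -0.0473 and 0.0473 m or y of pellet4 in the frame of tray between -0.0473 and 0.0473 m or y of pellet5 in the frame of tray between -0.0473 and 0.0473 m or y of pellet6 in the frame of tray between -0.0473 and 0.0473 m or y of pellet7 in the frame of tray between -0.0473 and 0.0473 m)) or (y of pellet2 in the frame of tray between -0.0473 and 0.0473 m and (y of pellet3 in the frame of tray between -0.0473 and 0.0473 m or y of pellet4 in the frame of tray between -0.0473 and 0.0473 m or y of pellet5 in the frame of tray between -0.0473 and 0.0473 m or y of pellet6 in the frame of tray between -0.0473 and 0.0473 m or y of pellet7 in the frame of tray between -0.0473 and 0.0473 m)) or (y of pellet3 in the frame of tray between -0.0473 and 0.0473 m and (y of pellet4 in the frame of tray between -0.0473 and 0.0473 m or y of pellet5 in the frame of tray between -0.0473 and 0.0473 m or y of pellet6 in the frame of tray between -0.0473 and 0.0473 m or y of pellet7 in the frame of tray between -0.0473 and 0.0473 m)) or (y of pellet4 in the frame of tray between -0.0473 and 0.0473 m and (y of pellet5 in the frame of tray between -0.0473 and 0.0473 m or y of pellet6 in the frame of tray between -0.0473 and 0.0473 m or y of pellet7 in the frame of tray between -0.0473 and 0.0473 m)) or (y of pellet5 in the frame of tray between -0.0473 and 0.0473 m and (y of pellet6 in the frame of tray between -0.0473 and 0.0473 m or y of pellet7 in the frame of tray between -0.0473 and 0.0473 m)) or (y of pellet6 in the frame of tray between -0.0473 and 0.0473 m and y of pellet7 in the frame of tray between -0.0473 and 0.0473 m)) and ((y of pellet0 in the frame of tray above 0.0473 m and y of any of pellet1, pellet2, pellet3, pellet4, pellet5, pellet6, pellet7 in the frame of tray above 0.0473 m) or (y of pellet1 in the frame of tray above 0.0473 m and y of any of pellet2, pellet3, pellet4, pellet5, pellet6, pellet7 in the frame of tray above 0.0473 m) or (y of pellet2 in the frame of tray above 0.0473 m and y of any of pellet3, pellet4, pellet5, pellet6, pellet7 in the frame of tray above 0.0473 m) or (y of pellet3 in the frame of tray above 0.0473 m and y of any of pellet4, pellet5, pellet6, pellet7 in the frame of tray above 0.0473 m) or (y of pellet4 in the frame of tray above 0.0473 m and y of any of pellet5, pellet6, pellet7 in the frame of tray above 0.0473 m) or (y of pellet5 in the frame of tray above 0.0473 m and y of any of pellet6, pellet7 in the frame of tray above 0.0473 m) or (y of pellet6 in the frame of tray above 0.0473 m and y of pellet7 in the frame of tray above 0.0473 m))), for 0.2 s.
At the end, for the whole second after the job is handed in: All eight pellets still in the tray, in one layer (centres under 18.5 mm above its underside), at least two in each third of its length (split at y = -47 and 47 mm); shaker released, still, on its rest: mouth within 20 mm of home, tilt within 0.15 rad of the rest's (all of step 2 and distance between shaker_mouth and rest_mouth below 0.02 m and distance between shaker_middle and rest_mouth below 0.08 m and angle between shaker's own z axis and vertical between 1.21 and 1.51 rad and linear speed of shaker below 0.02 m/s); the robot touches nothing.
It fails at once if a bystander (cap, pen, strip rack, tip box, reagent bottle) is pushed more than 30 mm from its place (distance of any of cap, pen, strip_rack, tip_box, reagent from where it was at the start of the episode above 0.03 m).
It also fails if it takes over 72 s, if anything falls off the work surface, if the arm or the gripper's body presses on something with over 40 N, if the wrist force passes 120 N, or if a joint passes its speed limit or range.

## Working session

There is one attempt and no reset: what is moved stays moved. The work goes in short steps, Python scripts to look and compute and a shell command to move; the robot and the scene stay as the last step left them, time stands still between calls to the robot, and variables do not carry over. Pictures are saved under pics/ and viewed, and the job is handed in when it is done.

```bash
ls; mkdir -p pics
python3 - <<'E'
from workcell import manip
import cv2
print(manip.state())
for n in ["scene","side","wrist"]:
    s=manip.snapshot(n); cv2.imwrite(f"pics/{n}0.png",s["img"][:,:,::-1])
    print(n,s["camera_matrix"],s.get("position"),s.get("orientation"),s.get("mount"))
E
```

```text
pics
{'clock': 0.0, 'q': array([ 1.26999986,  0.46838238, -0.01159858,  1.60365159,  0.00602019,
        1.07140165, -0.05625417]), 'joint_vel': array([ 1.74180434e-03,  1.59877008e-03,  1.03682533e-03, -2.62658915e-03,
        2.49855314e-06, -1.48301107e-03,  3.67531020e-04]), 'joint_efforts': array([ 1.51116317e-03, -5.32374501e+01,  2.24675448e-02, -2.51294106e+01,
        1.14956274e-02,  7.87328667e-03, -6.58636196e-06]), 'position': array([ 0.16549674, -0.6279858 ,  0.23032339]), 'tcp_rot': array([-3.11377803e+00, -4.03579048e-01,  5.90089059e-04]), 'force': array([ 0.0251676 ,  0.22227102, -1.02326127]), 'ft_torque': array([ 0.02633562, -0.01782688, -0.03855302]), 'grip_width': 0.9985281472544889}
scene [[402.00984124   0.         275.26436346]
 [  0.         402.00984124 208.54338691]
 [  0.           0.           1.        ]] [1.16028451 0.35854132 0.9797706 ] [-1.41101479 -2.3074651   0.73753122] None
side [[423.36425828   0.         282.56511134]
 [  0.         423.36425828 203.79447559]
 [  0.           0.           1.        ]] [ 0.54012416 -0.68873881  0.82125307] [-2.36232054  0.08699606 -0.02556426] None
wrist [[329.34802039   0.         279.16531606]
 [  0.         329.34802039 213.69569315]
 [  0.           0.           1.        ]] None None [[-1.41883535e-03 -9.49482806e-01 -3.13815851e-01  8.08966063e-02]
 [ 9.99998909e-01 -1.21783509e-03 -8.36542587e-04  3.20659495e-04]
 [ 4.12106847e-04 -3.13816696e-01  9.49483497e-01 -1.41969118e-01]
 [ 0.00000000e+00  0.00000000e+00  0.00000000e+00  1.00000000e+00]]
```

View pics/scene0.png

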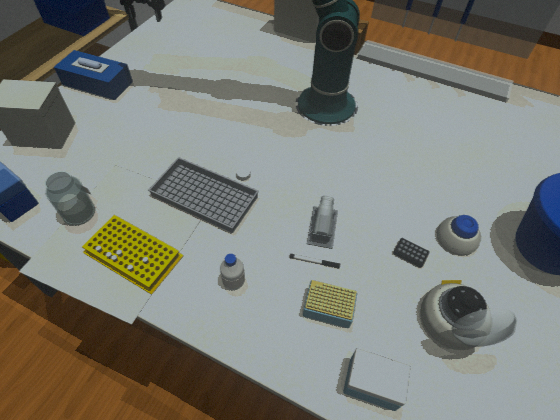

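View pics/side0.png

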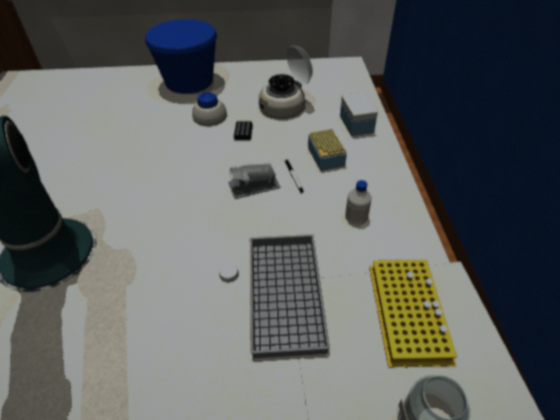

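View pics/wrist0.png

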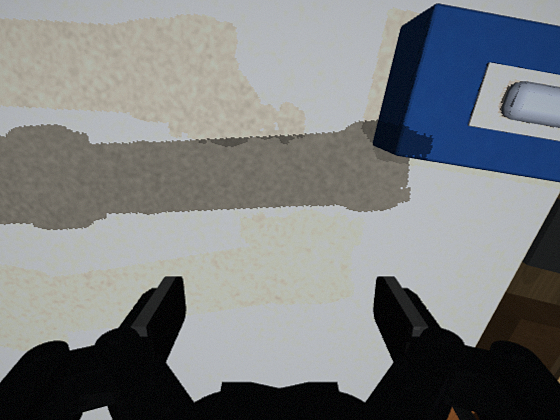

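```bash
cat > h.py <<'E'
from workcell import manip
import numpy as np, cv2
from scipy.spatial.transform import Rotation as R
def snap(n):
    st=manip.state(); s=manip.snapshot(n)
    if "mount" in s:
        T=np.eye(4);T[:3,:3]=R.from_rotvec(st["tcp_rot"]).as_matrix();T[:3,3]=st["position"]
        M=T@np.array(s["mount"]);s["Rm"]=M[:3,:3];s["p"]=M[:3,3]
    else:
        s["Rm"]=R.from_rotvec(s["orientation"]).as_matrix();s["p"]=np.array(s["position"])
    return s
def ray(s,u,v):
    K=s["camera_matrix"];d=np.array([(u-K[0,2])/K[0,0],(v-K[1,2])/K[1,1],1.]);return s["Rm"]@d
def onz(s,u,v,z):
    d=ray(s,u,v);return s["p"]+d*(z-s["p"][2])/d[2]
def xyz(s):
    h,w=s["depth"].shape;u,v=np.meshgrid(np.arange(w),np.arange(h));K=s["camera_matrix"]
    d=np.stack([(u-K[0,2])/K[0,0],(v-K[1,2])/K[1,1],np.ones_like(u)],-1)*s["depth"][...,None]
    P=d@s["Rm"].T+s["p"];P[s["depth"]<=0]=np.nan;return P
def proj(s,X):
    c=s["Rm"].T@(np.array(X)-s["p"]);K=s["camera_matrix"];return K[0,0]*c[0]/c[2]+K[0,2],K[1,1]*c[1]/c[2]+K[1,2]
def crop(s,u0,v0,u1,v1,k,name):
    im=s["img"][v0:v1,u0:u1,::-1];cv2.imwrite(name,cv2.resize(im,None,fx=k,fy=k,interpolation=cv2.INTER_CUBIC))
E
python3 - <<'E'
from h import *
for n in ["scene","side"]:
    s=snap(n);P=xyz(s)
    np.savez(f"{n}0.npz",P=P,img=s["img"])
    Z=P[...,2]
    print(n,np.nanmedian(Z))
    m=((Z>0.008)&(P[...,0]>0.35)&(P[...,0]<1.0)&(abs(P[...,1])<0.5)).astype(np.uint8)
    k,l,st,c=cv2.connectedComponentsWithStats(m)
    for i in range(1,k):
        if st[i,4]>40:
            q=P[l==i];pts=q[:,:2].astype(np.float32)
            (cx,cy),(w,h),a=cv2.minAreaRect(pts)
            print(c[i].round(),st[i,4],"rect",round(cx,3),round(cy,3),round(w,3),round(h,3),round(a,1),"zmax",q[:,2].max().round(3),s["img"][l==i].mean(0).round())
s=snap("scene");crop(s,280,170,400,330,5,"pics/c1.png") if 0 else crop(s,270,180,400,280,6,"pics/c1.png")
s=snap("side");crop(s,200,110,380,230,4,"pics/c2.png")
E
```

```text
scene -0.00030284860754464793
[203. 191.] 1171 rect 0.575 -0.163 0.296 0.158 89.5 zmax 0.035 [77. 81. 82.]
[243. 173.] 134 rect 0.448 -0.099 0.041 0.044 62.8 zmax 0.021 [144. 152. 154.]
[ 70. 198.] 1756 rect 0.8 -0.455 0.095 0.092 20.7 zmax 0.152 [86. 95. 92.]
[324. 219.] 758 rect 0.512 0.203 0.117 0.06 14.7 zmax 0.082 [108. 115. 115.]
[132. 251.] 3647 rect 0.838 -0.227 0.239 0.127 86.7 zmax 0.05 [134. 129.  16.]
[411. 252.] 567 rect 0.486 0.457 0.085 0.054 83.5 zmax 0.026 [63. 66. 67.]
[232. 272.] 677 rect 0.784 0.062 0.05 0.06 39.2 zmax 0.122 [ 97. 104. 109.]
[317. 260.] 166 rect 0.63 0.228 0.014 0.138 13.8 zmax 0.02 [104. 109. 109.]
[330. 303.] 1833 rect 0.737 0.313 0.082 0.12 11.1 zmax 0.069 [119. 122.  87.]
[370. 376.] 2123 rect 0.862 0.459 0.082 0.094 8.8 zmax 0.089 [136. 145. 147.]
side 0.0010917345697259995
[359. 115.] 1112 rect 0.862 0.456 0.083 0.102 9.0 zmax 0.09 [85. 91. 92.]
[243. 129.] 304 rect 0.485 0.453 0.089 0.056 83.8 zmax 0.025 [39. 40. 39.]
[326. 149.] 1166 rect 0.735 0.308 0.083 0.123 11.9 zmax 0.068 [81. 81. 60.]
[293. 174.] 131 rect 0.63 0.224 0.012 0.139 13.6 zmax 0.018 [100. 102. 100.]
[253. 173.] 836 rect 0.513 0.193 0.124 0.052 9.0 zmax 0.081 [82. 84. 82.]
[358. 203.] 838 rect 0.779 0.046 0.046 0.059 85.6 zmax 0.124 [73. 74. 76.]
[287. 296.] 1734 rect 0.577 -0.166 0.298 0.156 89.5 zmax 0.036 [74. 74. 74.]
[412. 312.] 6157 rect 0.839 -0.23 0.238 0.127 86.0 zmax 0.052 [124. 114.  35.]
[228. 271.] 264 rect 0.449 -0.103 0.042 0.042 2.5 zmax 0.021 [142. 145. 145.]
[435. 400.] 2648 rect 0.799 -0.454 0.094 0.08 0.6 zmax 0.155 [82. 86. 82.]
```

View pics/c1.png

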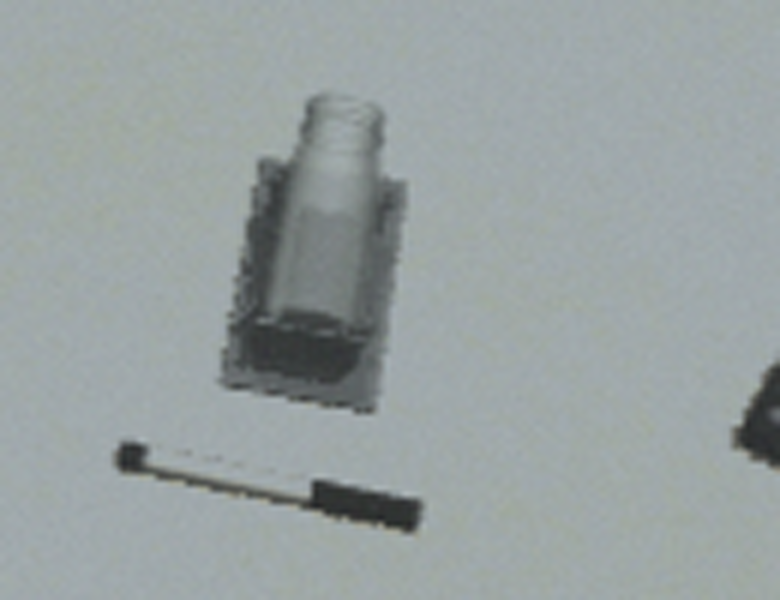

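View pics/c2.png

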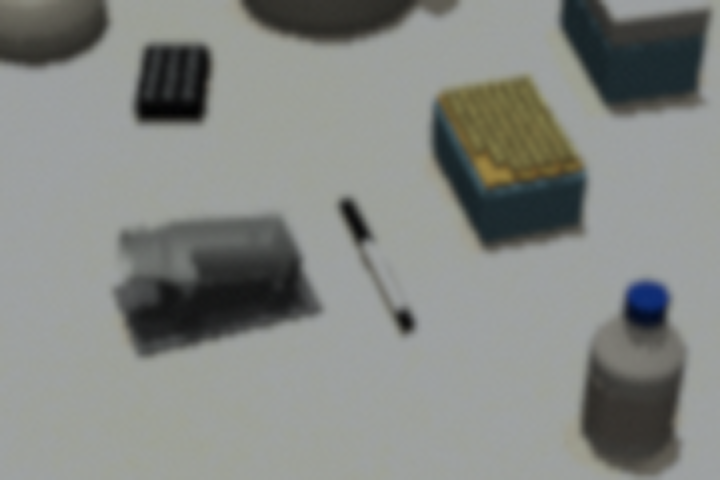

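Run:
```python
from h import *
s=snap("scene")
c=[(270+x/6,180+y/6) for x,y in [(222,385),(375,408),(405,182),(262,158)]]
W=[onz(s,u,v,0.004) for u,v in c]
for w in W: print(w.round(4))
print("w",np.linalg.norm(W[0]-W[1]),"l",np.linalg.norm(W[1]-W[2]),"ang",np.degrees(np.arctan2(*(W[1]-W[2])[1::-1])),np.degrees(np.arctan2(*(W[0]-W[3])[1::-1])))
s2=snap("side")
c=[(200+x/4,110+y/4) for x,y in [(320,305),(142,355),(115,290)]]
for u,v in c: print("side",onz(s2,u,v,0.004).round(4))
print("mouth",onz(s,270+345/6,180+100/6,.08),"closed",onz(s,270+320/6,180+312/6,.062))
# saddle/bottle points from depth
for n in ["scene","side"]:
    P=np.load(n+"0.npz")["P"].reshape(-1,3)
    q=P[(abs(P[:,0]-.51)<.09)&(abs(P[:,1]-.2)<.06)&(P[:,2]>.045)]
    d=q[:,:2]-q[:,:2].mean(0);u,sv,vt=np.linalg.svd(d,full_matrices=False)
    print(n,len(q),q.mean(0),np.degrees(np.arctan2(vt[0,1],vt[0,0])))
```

```text
[0.5901 0.1879 0.004 ]
[0.5686 0.2567 0.004 ]
[0.4403 0.221  0.004 ]
[0.4596 0.1515 0.004 ]
w 0.07211885349737139 l 0.13318787777101856 ang 15.565667130925284 15.611823050151916
side [0.5887 0.1846 0.004 ]
side [0.4635 0.144  0.004 ]
side [0.4438 0.2117 0.004 ]
mouth [0.46483294 0.18881495 0.08      ] closed [0.56854292 0.22177686 0.062     ]
scene 623 [0.51839466 0.20373377 0.06509611] 15.542553464548652
side 635 [0.51017295 0.18758014 0.06394998] -167.925929256642
```

```bash
cat >> h.py <<'E'
def rel(target,yawdeg=None):
    # needed travel (tool axes) of TCP to target; world heading of tool x
    st=manip.state();Rt=R.from_rotvec(st["tcp_rot"]).as_matrix()
    t=Rt.T@(np.array(target)-st["position"]);hd=np.degrees(np.arctan2(Rt[1,0],Rt[0,0]))
    print("clk",round(st["clock"],2),"pos",st["position"].round(4),"hd",hd.round(2),"zdir",Rt[:,2].round(3),"travel",t.round(4),"q",st["q"].round(2),"F",st["force"].round(1),"w",round(st["grip_width"],3))
E
A='{"travel":[0.05,-0.035,0],"yaw":0}';B='x'
python3 -m crank '[{"travel":[0.05,-0.035,0],"yaw":0},{"travel":[0.05,-0.035,0],"yaw":0},{"travel":[0.05,-0.035,0],"yaw":0},{"travel":[0.05,-0.035,0],"yaw":0},{"travel":[0.05,-0.035,0],"yaw":0},{"travel":[0.05,-0.035,0],"yaw":0},{"travel":[0.028,-0.055,0],"yaw":0},{"travel":[0.028,-0.055,0],"yaw":0},{"travel":[0.028,-0.055,0],"yaw":0},{"travel":[0.028,-0.055,0],"yaw":0},{"travel":[0.028,-0.055,0],"yaw":0},{"travel":[0.028,-0.055,0],"yaw":0}]' -1 30
python3 -c "
from h import *
rel([.52,.2025,.16])"
```

```text
clock: 1.95
position: [0.481, 0.0147, 0.2318]
tcp_rot: [3.115, 0.403, 0.002]
force: [1.5, 0.2, -0.4]
grip_width: 1.002
clk 1.95 pos [0.481  0.0147 0.2318] hd 14.74 zdir [ 0.001 -0.    -1.   ] travel [ 0.0855 -0.1717  0.0717] q [ 0.27  0.22 -0.42  1.98  0.11  0.96 -1.51] F [ 1.5  0.2 -0.4] w 1.002
```

```bash
python3 -m crank '[{"travel":[0.022,-0.043,0.017],"yaw":0},{"travel":[0.022,-0.043,0.017],"yaw":0},{"travel":[0.022,-0.043,0.017],"yaw":0},{"travel":[0.02,-0.043,0.017],"yaw":0},{"travel":[0,0,0],"yaw":0}]'
python3 - <<'E'
from h import *
rel([.52,.2025,.048-.019])
s=snap("wrist");cv2.imwrite("pics/w1.png",s["img"][:,:,::-1])
import pickle
pickle.dump({k:s[k] for k in ["Rm","p","camera_matrix","depth","img"]},open("w1.pkl","wb"))
E
```

```text
clock: 2.58
position: [0.5186, 0.2054, 0.162]
tcp_rot: [-3.112, -0.413, 0.003]
force: [0.2, -0.3, -0.8]
grip_width: 0.997
clk 2.58 pos [0.5186 0.2054 0.162 ] hd 15.13 zdir [-0.002  0.002 -1.   ] travel [0.0008 0.0035 0.133 ] q [-0.07  0.45 -0.46  1.87  0.25  0.89 -1.95] F [ 0.2 -0.3 -0.8] w 0.997
```

View pics/w1.png

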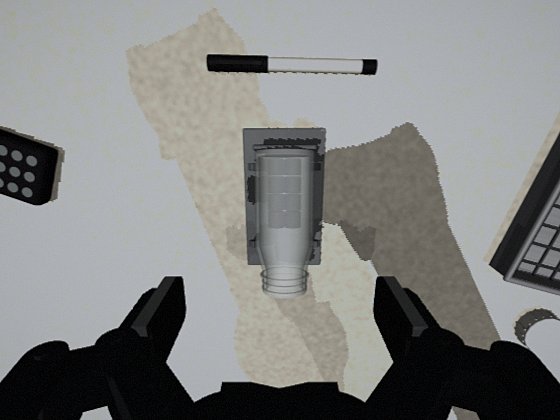

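Run:
```python
from h import *
import pickle
s=pickle.load(open("w1.pkl","rb"))
W=[onz(s,u,v,.004) for u,v in [(242,128),(326,127),(322,265),(246,265)]]
for w in W: print(w.round(4))
C=sum(W)/4;print("C",C,np.linalg.norm(W[0]-W[1]),np.linalg.norm(W[1]-W[2]),np.degrees(np.arctan2(*((W[0]+W[1]-W[2]-W[3])[1::-1]))))
print("neck centre",onz(s,284.5,282,.060),"closed mid",onz(s,284.5,150,.06), "body mid",onz(s,284.5,200,.07))
```

```text
[0.5691 0.2533 0.004 ]
[0.5892 0.1819 0.004 ]
[0.4591 0.1448 0.004 ]
[0.439  0.2191 0.004 ]
C [0.51410233 0.19976639 0.004     ] 0.07413883361452674 0.13527594394778264 15.322138067717955
neck centre [0.46155255 0.18556416 0.06      ] closed mid [0.56718451 0.21454639 0.06      ] body mid [0.53317501 0.20534551 0.07      ]
```

```bash
python3 -m crank '[{"travel":[0,0.004,0.04],"yaw":0},{"travel":[0,0,0.045],"yaw":0},{"travel":[0,0,0.035],"yaw":0},{"travel":[0,0,0.016],"yaw":0},{"travel":[0,0,0],"yaw":0}]' -1 30
python3 -m crank '[{"travel":[0,0,0],"yaw":0},{"travel":[0,0,0],"yaw":0},{"travel":[0,0,0],"yaw":0},{"travel":[0,0,0],"yaw":0},{"travel":[0,0,0],"yaw":0},{"travel":[0,0,0],"yaw":0}]' 1 30
python3 - <<'E'
from h import *
rel([.519,.2011,.026])
E
```

```text
clock: 3.25
position: [0.5209, 0.1963, 0.0271]
tcp_rot: [3.115, 0.402, -0.001]
force: [-0.0, 0.7, 0.8]
grip_width: 1.001
clock: 4.0
position: [0.5212, 0.2024, 0.03]
tcp_rot: [-3.109, -0.408, -0.007]
force: [-5.6, 7.3, 8.9]
grip_width: 0.561
clk 4.0 pos [0.5212 0.2024 0.03  ] hd 14.96 zdir [ 0.004  0.006 -1.   ] travel [-0.0024  0.0008  0.004 ] q [-0.14  0.64 -0.37  1.93  0.37  0.63 -2.05] F [-5.6  7.3  8.9] w 0.561
```

```bash
python3 -m crank '[{"travel":[0,0,-0.02],"yaw":0},{"travel":[0,0,-0.03],"yaw":0},{"travel":[0,0,-0.04],"yaw":0},{"travel":[0,0,-0.02],"yaw":0},{"travel":[0,0,0],"yaw":0}]'
python3 - <<'E'
from h import *
rel([.73,.215,.14])
s=snap("side");crop(s,200,110,380,230,4,"pics/l1.png")
E
```

```text
clock: 4.62
position: [0.5224, 0.1971, 0.1398]
tcp_rot: [-3.116, -0.402, -0.008]
force: [0.1, -0.8, -2.0]
grip_width: 0.557
clk 4.62 pos [0.5224 0.1971 0.1398] hd 14.71 zdir [ 0.005  0.001 -1.   ] travel [0.2053 0.0354 0.0008] q [-0.07  0.47 -0.45  1.89  0.27  0.84 -1.97] F [ 0.1 -0.8 -2. ] w 0.557
```

View pics/l1.png

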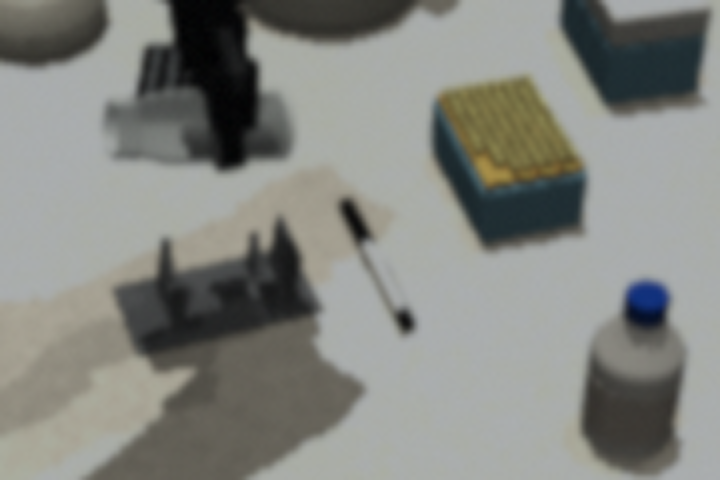

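Run:
```python
from h import *
s=snap("side");P=xyz(s);s2=snap("scene");P2=xyz(s2)
c,sn=np.cos(np.radians(15.3)),np.sin(np.radians(15.3))
for n,Q in (("side",P),("scene",P2)):
    d=Q-np.array([.5142,.1998,0]);x=c*d[...,0]+sn*d[...,1];y=-sn*d[...,0]+c*d[...,1]
    m=(abs(x)<.08)&(abs(y)<.04)&(d[...,2]>.02)&(d[...,2]<.09)
    a=np.stack([x[m],y[m],d[...,2][m]],1)
    a=a[np.argsort(-a[:,2])]
    print(n,len(a));print((a[::max(1,len(a)//25)]*1000).round())
crop(s2,270,180,400,280,6,"pics/l2.png")
```

```text
side 182
[[ 54.  18.  48.]
 [-27.  22.  47.]
 [-24. -27.  46.]
 [ 57.  12.  45.]
 [-28. -31.  43.]
 [ 54.  11.  43.]
 [-27.  24.  41.]
 [ 54.  -8.  40.]
 [-27.  14.  38.]
 [-31.  21.  37.]
 [-31. -29.  35.]
 [-31.  22.  33.]
 [-31.  -8.  32.]
 [ 51. -24.  31.]
 [-32.  11.  31.]
 [ 50.  19.  30.]
 [-31. -26.  28.]
 [ 36.  31.  28.]
 [ 54. -25.  28.]
 [-32. -10.  26.]
 [ 50. -26.  26.]
 [ 51.  21.  25.]
 [ 48.  13.  24.]
 [ 50. -18.  23.]
 [ 51.  14.  23.]
 [ 49.  -2.  22.]]
scene 127
[[ 58.  24.  48.]
 [ 55.   2.  46.]
 [ 56.  10.  45.]
 [ 55.  16.  44.]
 [ 56.  22.  43.]
 [ 56.   5.  42.]
 [ 55.   8.  42.]
 [-24.  32.  41.]
 [-25.  30.  39.]
 [ 56. -11.  37.]
 [-25.  24.  36.]
 [ 55.  -2.  34.]
 [ 55. -19.  32.]
 [ 54.  14.  32.]
 [ 37.  26.  30.]
 [ 40. -21.  30.]
 [-27.  22.  28.]
 [ 38.  27.  27.]
 [ 41.  27.  26.]
 [ 53.   1.  26.]
 [ 33. -19.  25.]
 [ 33.  24.  24.]
 [ 52.  -2.  24.]
 [ 53.   7.  23.]
 [ 37.  16.  22.]
 [-28. -13.  21.]]
```

View pics/l2.png

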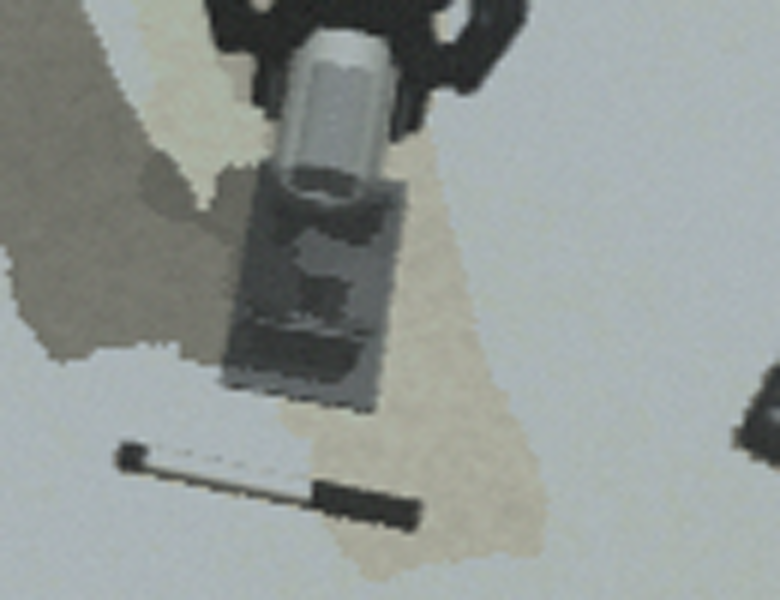

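```bash
python3 -m crank '[{"travel":[0.056,0.012,0],"yaw":0},{"travel":[0.056,0.012,0],"yaw":0},{"travel":[0.056,0.012,0],"yaw":0},{"travel":[0.056,0.012,0],"yaw":0},{"travel":[0,0,0],"yaw":-0.185},{"travel":[0,0,0],"yaw":-0.185},{"travel":[0,0,0],"yaw":-0.185},{"travel":[0,0,0],"yaw":-0.185},{"travel":[0,0,0],"yaw":-0.185},{"travel":[0,0,0],"yaw":-0.185},{"travel":[0,0,0],"yaw":-0.185},{"travel":[0,0,0],"yaw":-0.185}]'
python3 - <<'E'
from h import *
rel([.752,.208,.085])
s=snap("wrist");cv2.imwrite("pics/w2.png",s["img"][:,:,::-1])
s2=snap("scene");P2=xyz(s2);s1=snap("side");P1=xyz(s1)
for P in (P1,P2):
    q=P[(P[...,2]>.055)&(P[...,2]<.075)&(abs(P[...,0]-.735)<.09)&(P[...,1]>.24)&(P[...,1]<.4)]
    print(len(q),cv2.minAreaRect(q[:,:2].astype(np.float32)),np.median(q[:,2]))
E
```

```text
clock: 6.28
position: [0.7489, 0.2075, 0.1347]
tcp_rot: [-2.02, -2.404, 0.005]
force: [0.0, 0.5, -3.2]
grip_width: 0.56
clk 6.28 pos [0.7489 0.2075 0.1347] hd 99.93 zdir [-0.003 -0.001 -1.   ] travel [-0.      0.0033  0.0497] q [ 0.06  0.89 -0.69  1.27  0.57  1.18 -0.48] F [ 0.   0.5 -3.2] w 0.56
419 ((0.732395350933075, 0.3089870810508728), (0.07018516957759857, 0.11782089620828629), 11.929421424865723) 0.061733660427755965
1162 ((0.7356427907943726, 0.3130062520503998), (0.07682375609874725, 0.1139814555644989), 11.112317085266113) 0.06048893471876304
```

View pics/w2.png

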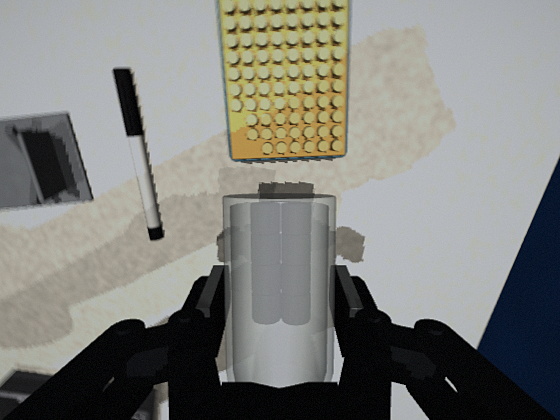

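Run:
```python
from h import *
s=snap("wrist")
st=manip.state();Rt=R.from_rotvec(st["tcp_rot"]).as_matrix()
for u,v in [(230,160),(285,158),(346,155)]:
    p=onz(s,u,v,.062);print(p.round(4),"tool",(Rt.T@(p-st["position"])).round(4), s["depth"][v-4,u])
```

```text
[0.7098 0.248  0.062 ] tool [ 0.0463 -0.0321  0.0736] 0.22882493
[0.745  0.2551 0.062 ] tool [0.0475 0.0038 0.0735] 0.2204664
[0.7838 0.2634 0.062 ] tool [0.0495 0.0434 0.0734] 0.22859198
```

```bash
python3 -m crank '[{"travel":[0.011,0,0],"yaw":0},{"travel":[0,0,0.025],"yaw":0},{"travel":[0,0,0.025],"yaw":0},{"travel":[0,0,0.006],"yaw":0},{"travel":[0,0,0.004],"yaw":0},{"travel":[0,0,0.004],"yaw":0}]'
python3 - <<'E'
from h import *
rel([.752,.208,.058])
E
python3 -m crank '[{"travel":[0,0,0.004],"yaw":0},{"travel":[0,0,0.004],"yaw":0},{"travel":[0,0,0.004],"yaw":0}]'
python3 - <<'E'
from h import *
rel([.752,.208,.058])
s=snap("scene");crop(s,240,160,400,300,5,"pics/t1.png")
E
```

```text
clock: 7.22
position: [0.7484, 0.2189, 0.0737]
tcp_rot: [2.029, 2.398, 0.002]
force: [0.5, 0.3, -1.0]
grip_width: 0.559
clk 7.22 pos [0.7484 0.2189 0.0737] hd 99.54 zdir [ 0.001  0.001 -1.   ] travel [-0.0114  0.0017  0.0157] q [ 0.04  0.95 -0.66  1.29  0.6   1.09 -0.52] F [ 0.5  0.3 -1. ] w 0.559
clock: 7.6
position: [0.7501, 0.2151, 0.0645]
tcp_rot: [2.028, 2.392, -0.002]
force: [-2.0, -9.3, 10.7]
grip_width: 0.558
clk 7.6 pos [0.7501 0.2151 0.0645] hd 99.42 zdir [ 0.003 -0.005 -1.   ] travel [-0.0073  0.0007  0.0065] q [ 0.04  0.96 -0.65  1.3   0.61  1.08 -0.53] F [-2.  -9.3 10.7] w 0.558
```

View pics/t1.png

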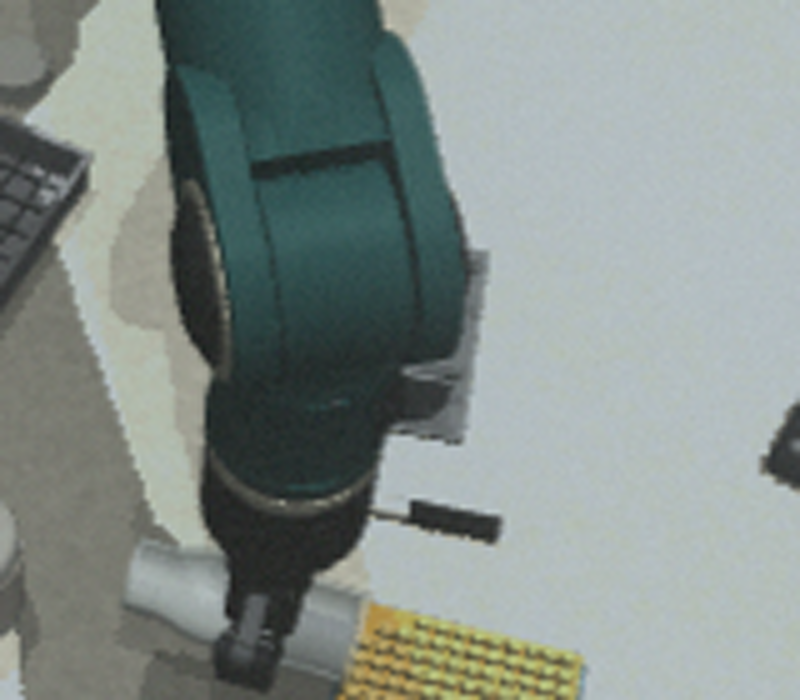

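```bash
python3 -m crank '[{"travel":[0,0,0],"yaw":0},{"travel":[0,0,0.002],"yaw":0},{"travel":[0,0,0.003],"yaw":0}]' 1 20
python3 - <<'E'
from h import *
rel([.752,.208,.058])
s=snap("side");crop(s,220,80,400,230,4,"pics/t2.png")
s=snap("wrist");cv2.imwrite("pics/w3.png",s["img"][:,:,::-1])
E
```

```text
clock: 8.02
position: [0.7511, 0.2146, 0.0598]
tcp_rot: [2.028, 2.39, 0.0]
force: [-0.7, -9.1, 9.6]
grip_width: 0.56
clk 8.03 pos [0.7511 0.2146 0.0598] hd 99.37 zdir [ 0.005 -0.005 -1.   ] travel [-0.0067 -0.0002  0.0018] q [ 0.04  0.97 -0.65  1.3   0.61  1.07 -0.53] F [-0.7 -9.1  9.6] w 0.56
```

View pics/t2.png

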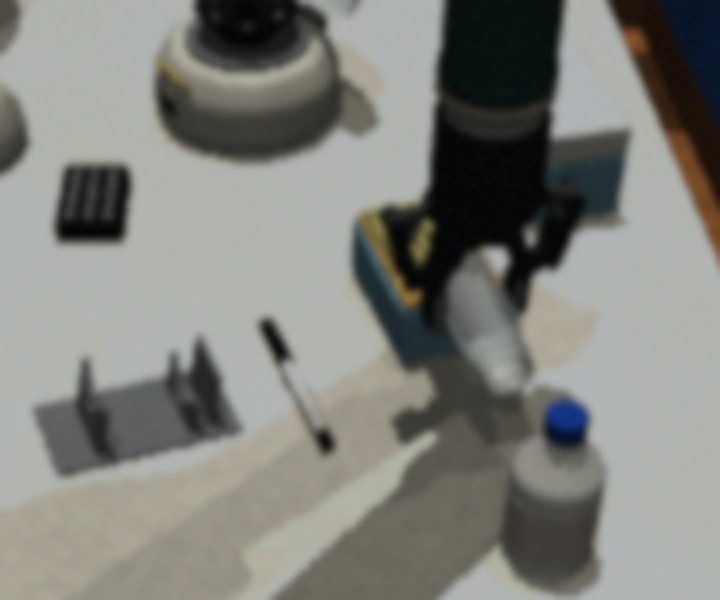

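View pics/w3.png

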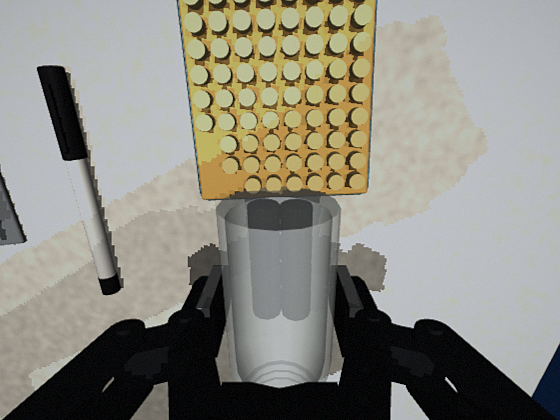

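```bash
cat >> h.py <<'E'
def onplane(s,u,v,p0,hd):
    n=np.array([-np.sin(np.radians(hd)),np.cos(np.radians(hd)),0]);d=ray(s,u,v)
    X=s["p"]+d*((np.array(p0)-s["p"])@n)/(d@n)
    r=X-np.array(p0);return np.cos(np.radians(hd))*r[0]+np.sin(np.radians(hd))*r[1],r[2]
E
python3 - <<'E'
from h import *
s=snap("side");st=manip.state();p=st["position"]
g=p+np.array([0,0,.019])
for name,(u,v) in dict(mouthc=(510,383),neckTop=(522,360),mouthR=(528,382),mouthBot=(512,395)).items():
    x,z=onplane(s,220+u/4,80+v/4,g,99.4);print(name,x,z,np.degrees(np.arctan2(z,-x)))
Q=proj(s,g);print("grip px",[(Q[0]-220)*4,(Q[1]-80)*4])
P=xyz(s)
q=P[(abs(P[...,0]-.735)<.09)&(P[...,1]>.25)&(P[...,1]<.4)&(P[...,2]>.05)&(P[...,2]<.07)]
print(len(q),cv2.minAreaRect(q[:,:2].astype(np.float32)))
crop(s,300,110,370,190,8,"pics/t3.png")
E
```

```text
mouthc -0.08204761180805618 -0.0022463392727146425 -1.56827984165671
neckTop -0.09540987766440885 0.028974298550392047 16.89261149223282
mouthR -0.10886299190904902 0.021754080850245355 11.3005610341386
mouthBot -0.0876822030154269 -0.007952301060231898 -5.182239158639145
grip px [np.float64(470.3096927265394), np.float64(303.8857881148276)]
156 ((0.7326892614364624, 0.30903589725494385), (0.07760981470346451, 0.11502151936292648), 14.375801086425781)
```

View pics/t3.png

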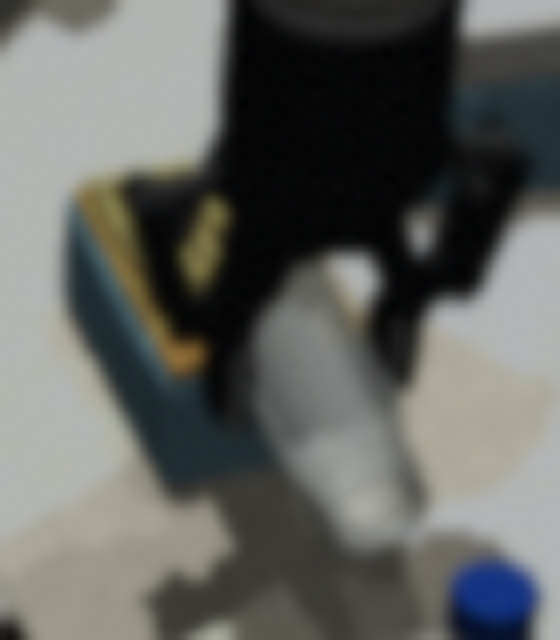

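Run:
```python
from h import *
s=snap("scene");crop(s,245,240,345,320,8,"pics/t4.png")
st=manip.state();g=st["position"]+np.array([0,0,.019]);Q=proj(s,g);print((Q[0]-245)*8,(Q[1]-240)*8)
```

```text
380.2034662662518 345.7273888021291
```

View pics/t4.png

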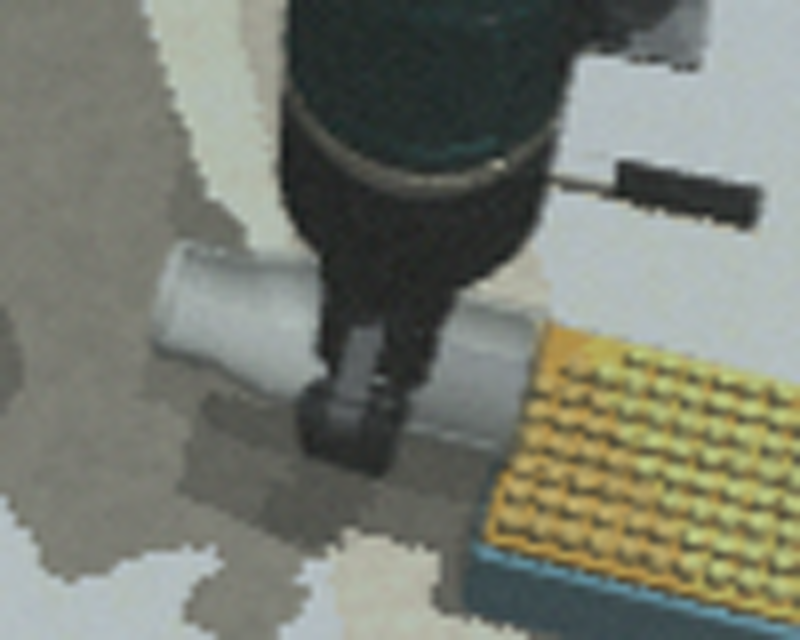

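Run:
```python
from h import *
s=snap("scene");st=manip.state();g=st["position"]+np.array([0,0,.019])
for u,v in [(168,298),(182,245),(155,345),(522,385)]:
    x,z=onplane(s,245+u/8,240+v/8,g,99.4);print(x,z)
```

```text
-0.06822053144450778 -0.00994133830246302
-0.06365980132366748 0.028442743973993267
-0.07272102155339925 -0.04627607306401982
0.04462775845632471 0.00147394858664196
```

```bash
python3 -m crank '[{"travel":[-0.004,0,-0.01],"yaw":0},{"travel":[0,0,-0.014],"yaw":0},{"travel":[0.012,0,0],"yaw":0},{"travel":[0,0,0],"yaw":0}]'
python3 - <<'E'
from h import *
rel([.752,.208,.058])
s=snap("wrist");cv2.imwrite("pics/w4.png",s["img"][:,:,::-1])
st=manip.state();Rt=R.from_rotvec(st["tcp_rot"]).as_matrix()
P=xyz(s).reshape(420,560,3)
for v in range(150,240,6): print(v,(Rt.T@(P[v,283]-st["position"])).round(4),P[v,283,2].round(4))
E
```

```text
clock: 8.78
position: [0.7453, 0.2298, 0.0802]
tcp_rot: [-2.023, -2.401, -0.001]
force: [-0.8, 0.6, -0.6]
grip_width: 0.558
clk 8.78 pos [0.7453 0.2298 0.0802] hd 99.75 zdir [-0.001  0.002 -1.   ] travel [-0.0227  0.003   0.0222] q [ 0.02  0.95 -0.67  1.29  0.6   1.1  -0.53] F [-0.8  0.6 -0.6] w 0.558
150 [0.0609 0.002  0.018 ] 0.0618
156 [0.0583 0.002  0.0164] 0.0634
162 [0.0542 0.0021 0.0235] 0.0563
168 [0.0524 0.002  0.0169] 0.0629
174 [0.0493 0.0021 0.0176] 0.0622
180 [0.0452 0.0021 0.0223] 0.0575
186 [0.0435 0.0021 0.0165] 0.0633
192 [ 0.0459  0.0018 -0.0048] 0.0846
198 [ 0.0454  0.0017 -0.0128] 0.0926
204 [ 0.0456  0.0016 -0.0221] 0.1019
210 [ 0.045   0.0015 -0.0278] 0.1076
216 [ 0.045   0.0015 -0.0345] 0.1143
222 [ 0.045   0.0014 -0.0406] 0.1204
228 [ 0.0431  0.0014 -0.0412] 0.121
234 [ 0.041   0.0014 -0.0412] 0.121
```

View pics/w4.png

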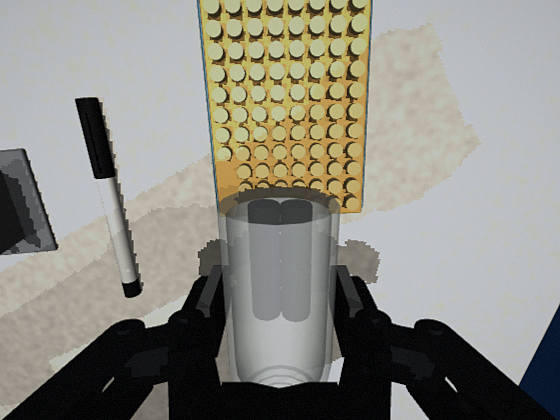

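```bash
python3 -m crank '[{"travel":[-0.006,0,0],"yaw":0},{"travel":[0,0,0.009],"yaw":0},{"travel":[0,0,0.004],"yaw":0},{"travel":[0,0,0.004],"yaw":0},{"travel":[0,0,0.004],"yaw":0},{"travel":[0,0,0.003],"yaw":0},{"travel":[0,0,0],"yaw":0}]'
cat >> h.py <<'E'
def face():
    s=snap("wrist");st=manip.state();Rt=R.from_rotvec(st["tcp_rot"]).as_matrix()
    P=(xyz(s)-st["position"])@Rt
    q=P[170:300,268:300].reshape(-1,3)
    q=q[(abs(q[:,0]-.045)<.03)&(q[:,2]<.0)&(abs(q[:,1])<.02)]
    # bottom face points: fit; top generatrix: fit
    f=P[:,283];f=f[(abs(f[:,0]-.04)<.035)&(f[:,2]<.012)&(f[:,2]>-.08)]
    print((f[::6,[0,2]]*1000).round(1).tolist())
    return s
E
python3 - <<'E'
from h import *
rel([.752,.208,.058]);s=face();cv2.imwrite("pics/w5.png",s["img"][:,:,::-1])
E
```

```text
clock: 9.7
position: [0.748, 0.2195, 0.058]
tcp_rot: [2.028, 2.397, -0.002]
force: [-4.2, -4.4, 6.9]
grip_width: 0.561
clk 9.7 pos [0.748  0.2195 0.058 ] hd 99.52 zdir [ 0.    -0.002 -1.   ] travel [-0.0121  0.0021 -0.    ] q [ 0.03  0.97 -0.65  1.3   0.61  1.07 -0.53] F [-4.2 -4.4  6.9] w 0.561
[[74.7, 2.5], [72.2, 2.8], [70.3, -3.9], [68.0, -5.3], [64.7, 2.7], [62.8, -2.6], [60.7, -5.0], [58.1, -4.4], [54.3, 2.6], [52.8, -3.4], [50.7, -5.5], [46.1, 3.1], [45.8, -6.9], [44.9, -12.9], [44.4, -20.0], [43.5, -24.8], [43.1, -30.6], [42.6, -35.7], [42.1, -40.1], [41.9, -44.9], [39.9, -45.1], [38.1, -45.6], [36.0, -45.7], [33.2, -44.2], [31.0, -44.2], [28.8, -44.1], [25.8, -42.8], [23.8, -43.3], [21.2, -42.9], [19.2, -43.3], [16.3, -42.5], [13.7, -42.2], [11.3, -42.4], [8.1, -41.3], [5.8, -41.7], [10.3, -75.6], [9.7, -76.9], [9.8, -78.8]]
```

View pics/w5.png

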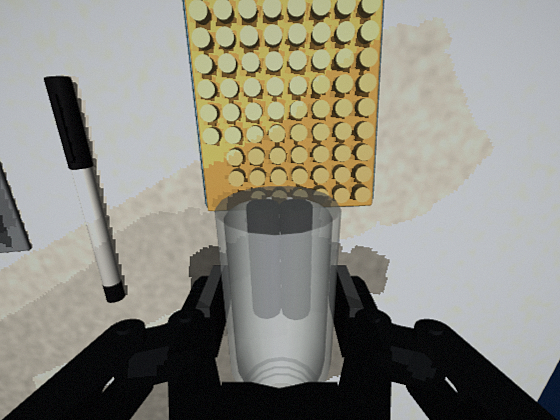

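```bash
python3 -m crank '[{"travel":[0,0,0.004],"yaw":0},{"travel":[0,0,0.004],"yaw":0},{"travel":[0,0,0.002],"yaw":0},{"travel":[0,0,0],"yaw":0}]'
python3 - <<'E'
from h import *
rel([.752,.208,.05]);s=face();cv2.imwrite("pics/w6.png",s["img"][:,:,::-1])
E
```

```text
clock: 10.25
position: [0.7488, 0.2166, 0.048]
tcp_rot: [2.028, 2.393, -0.006]
force: [-4.0, -8.9, 8.2]
grip_width: 0.559
clk 10.25 pos [0.7488 0.2166 0.048 ] hd 99.43 zdir [ 0.001 -0.006 -1.   ] travel [-0.0091  0.0018 -0.0019] q [ 0.03  0.98 -0.65  1.3   0.62  1.06 -0.54] F [-4.  -8.9  8.2] w 0.559
[[74.8, -8.2], [72.9, -14.5], [70.6, -14.0], [67.8, -8.0], [65.6, -8.6], [64.0, -15.0], [61.7, -15.0], [58.3, -7.8], [56.8, -13.4], [54.0, -13.3], [52.3, -16.4], [48.7, -11.6], [47.3, -15.9], [45.6, -18.6], [44.7, -23.7], [43.3, -26.7], [42.3, -30.4], [41.1, -33.5], [40.0, -36.4], [38.8, -38.9], [38.2, -42.7], [36.5, -43.8], [36.2, -47.5], [35.0, -49.4], [34.2, -51.8], [33.1, -53.6], [31.2, -53.8], [28.6, -52.9], [25.9, -51.8], [23.4, -51.2], [21.4, -51.6], [18.1, -50.0], [15.0, -48.8], [11.6, -47.3], [8.8, -46.8], [5.5, -45.8], [10.3, -75.9], [11.1, -78.5], [10.4, -79.6]]
```

```bash
python3 -m crank '[{"travel":[0,0,-0.008],"yaw":0},{"travel":[0,0,-0.018],"yaw":0},{"travel":[0,0,-0.02],"yaw":0.04},{"travel":[0,0,-0.01],"yaw":0.15},{"travel":[0,0,0],"yaw":0.18},{"travel":[0,0,0],"yaw":0.18},{"travel":[0,0,0],"yaw":0.18},{"travel":[0,0,0],"yaw":0.18},{"travel":[0,0,0],"yaw":0.18},{"travel":[0,0,0],"yaw":0.18},{"travel":[0,0,0],"yaw":0.18},{"travel":[0,0,0],"yaw":0.18}]' 1 40
python3 - <<'E'
from h import *
rel([.69,-.07,.10]);s=face();cv2.imwrite("pics/w7.png",s["img"][:,:,::-1])
E
```

```text
clock: 11.8
position: [0.7476, 0.2221, 0.1038]
tcp_rot: [-3.136, -0.159, -0.002]
force: [-0.1, -0.1, -2.0]
grip_width: 0.555
clk 11.8 pos [0.7476 0.2221 0.1038] hd 5.81 zdir [ 0.001  0.002 -1.   ] travel [-0.0869  0.2847  0.0033] q [-0.14  0.84 -0.33  1.3   0.29  1.05 -1.98] F [-0.1 -0.1 -2. ] w 0.555
[[48.6, -9.0], [47.7, -15.2], [46.2, -18.8], [44.6, -21.5], [43.2, -24.6], [42.7, -30.0], [41.8, -34.0], [40.3, -35.9], [39.5, -39.4], [38.2, -41.3], [37.6, -44.9], [36.4, -46.7], [35.9, -50.0], [35.2, -52.7], [33.4, -53.1], [30.7, -51.8], [28.2, -51.1], [26.1, -51.1], [23.9, -51.1], [20.9, -49.9], [17.6, -48.3], [14.1, -46.7], [12.0, -47.1], [8.7, -45.9], [9.8, -73.2], [11.1, -76.4], [11.3, -78.4], [10.1, -79.0]]
```

View pics/w7.png

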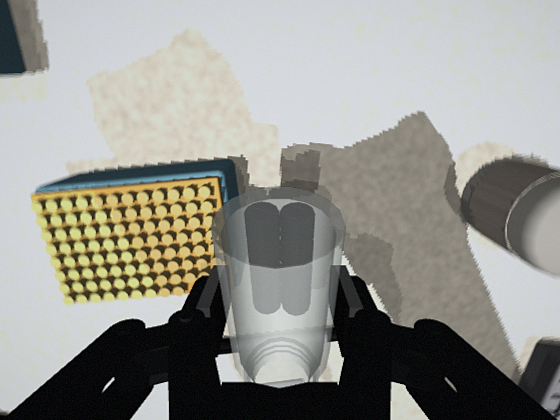

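```bash
python3 -m crank '[{"travel":[-0.01,0.01,0],"yaw":0},{"travel":[-0.02,0.02,0],"yaw":0},{"travel":[-0.022,0.02,0],"yaw":0},{"travel":[-0.022,0.02,0],"yaw":0},{"travel":[-0.02,0.02,0],"yaw":0},{"travel":[-0.018,0.02,0],"yaw":0},{"travel":[-0.012,0.025,0],"yaw":0},{"travel":[-0.008,0.03,0],"yaw":0},{"travel":[-0.004,0.03,0],"yaw":0},{"travel":[-0.001,0.03,0],"yaw":0},{"travel":[0,0.03,0],"yaw":0.05},{"travel":[0,0.023,0],"yaw":0.05}]' 1 40
python3 - <<'E'
from h import *
rel([.69,-.07,.07]);s=face();cv2.imwrite("pics/w8.png",s["img"][:,:,::-1])
s=snap("side");crop(s,200,170,360,290,5,"pics/s8.png")
s=snap("scene");crop(s,130,130,290,250,5,"pics/c8.png")
E
```

```text
clock: 13.35
position: [0.6401, -0.0728, 0.1026]
tcp_rot: [3.141, 0.006, 0.001]
force: [-0.6, 0.4, -1.5]
grip_width: 0.557
clk 13.35 pos [ 0.6401 -0.0728  0.1026] hd 0.22 zdir [ 0. -0. -1.] travel [ 0.0499 -0.0026  0.0326] q [ 0.29  0.63 -0.32  1.69  0.25  0.86 -1.7 ] F [-0.6  0.4 -1.5] w 0.557
[[48.8, -10.3], [47.5, -15.0], [45.6, -18.2], [44.8, -23.6], [43.5, -27.2], [42.5, -31.0], [40.9, -32.9], [40.2, -36.9], [39.4, -40.2], [38.4, -43.0], [37.7, -46.2], [36.8, -48.8], [36.1, -51.5], [35.2, -53.7], [33.0, -53.4], [30.6, -52.8], [28.4, -52.5], [25.4, -51.0], [22.0, -49.2], [20.2, -49.8], [16.6, -47.8], [14.5, -48.2], [11.2, -47.0], [7.7, -45.4], [11.6, -75.4], [10.7, -76.4], [11.1, -78.6]]
```

View pics/s8.png

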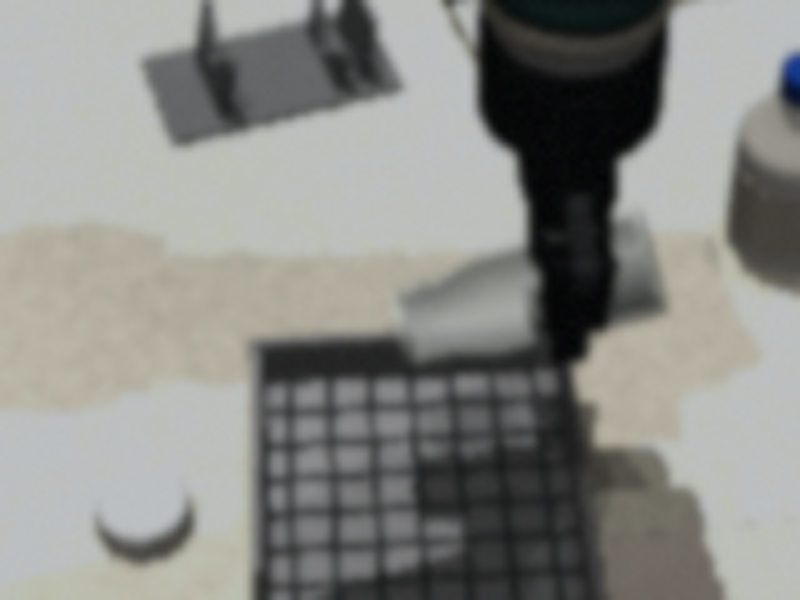

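View pics/w8.png

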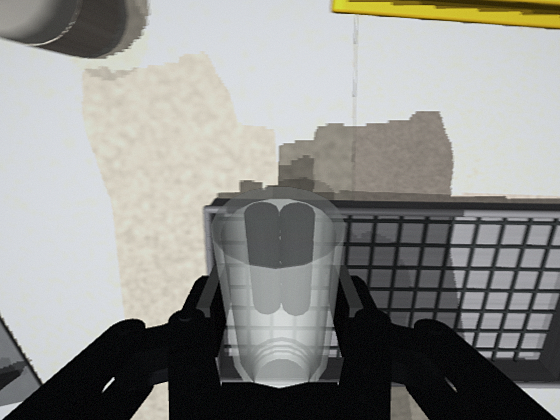

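```bash
python3 -m crank '[{"travel":[0.01,0,0.015],"yaw":0},{"travel":[0.01,0,0.015],"yaw":0},{"travel":[0.006,0,0.01],"yaw":0},{"travel":[0,0,0],"yaw":0},{"travel":[-0.014,0,0.005],"yaw":0},{"travel":[0.014,0,-0.005],"yaw":0},{"travel":[0,0,0],"yaw":0},{"travel":[0,0,0],"yaw":0}]' 1 40
python3 - <<'E'
from h import *
rel([.69,-.07,.07]);s=face();cv2.imwrite("pics/w9.png",s["img"][:,:,::-1])
E
```

```text
clock: 14.5
position: [0.6658, -0.0702, 0.0623]
tcp_rot: [3.141, 0.012, -0.001]
force: [-0.2, 0.8, -0.7]
grip_width: 0.561
clk 14.5 pos [ 0.6658 -0.0702  0.0623] hd 0.45 zdir [-0. -0. -1.] travel [ 0.0242  0.     -0.0077] q [ 0.27  0.72 -0.31  1.64  0.27  0.82 -1.72] F [-0.2  0.8 -0.7] w 0.561
[[49.0, -10.0], [47.8, -15.1], [46.2, -18.1], [45.2, -23.0], [44.1, -27.0], [42.9, -30.4], [42.1, -34.4], [40.5, -36.1], [39.4, -38.8], [38.8, -42.6], [37.7, -45.0], [37.3, -48.5], [36.3, -50.8], [35.1, -52.5], [33.6, -53.4], [31.6, -53.3], [28.4, -51.5], [26.6, -51.9], [23.1, -49.8], [20.7, -49.5], [17.2, -47.7], [15.2, -48.2], [12.0, -47.0], [8.5, -45.6], [5.2, -44.6], [10.9, -76.0], [11.0, -77.9], [10.7, -79.9]]
```

View pics/w9.png

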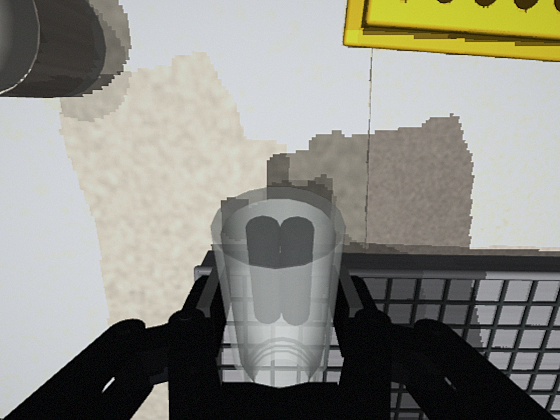

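```bash
python3 -m crank '[{"travel":[-0.014,0,0.005],"yaw":0},{"travel":[0.014,0,-0.005],"yaw":0},{"travel":[0,0,0],"yaw":0},{"travel":[-0.014,0,0.005],"yaw":0},{"travel":[0.014,0,-0.005],"yaw":0},{"travel":[0,0,0],"yaw":0},{"travel":[-0.014,0,0.005],"yaw":0},{"travel":[0.014,0,-0.005],"yaw":0},{"travel":[0,0,0],"yaw":0}]' 1 40
python3 - <<'E'
from h import *
rel([.69,-.07,.07]);s=face();cv2.imwrite("pics/w10.png",s["img"][:,:,::-1])
E
```

```text
clock: 15.68
position: [0.6665, -0.0702, 0.0625]
tcp_rot: [-3.142, -0.012, -0.002]
force: [0.1, -0.2, -1.6]
grip_width: 0.554
clk 15.68 pos [ 0.6665 -0.0702  0.0625] hd 0.44 zdir [ 0.001  0.    -1.   ] travel [ 0.0235  0.     -0.0074] q [ 0.27  0.72 -0.31  1.64  0.27  0.82 -1.72] F [ 0.1 -0.2 -1.6] w 0.554
[[49.5, -10.0], [48.0, -14.1], [46.7, -19.9], [45.5, -23.9], [43.9, -26.4], [43.3, -31.2], [42.1, -34.2], [41.2, -37.7], [40.1, -40.4], [39.0, -43.1], [38.3, -46.1], [36.9, -47.7], [36.8, -51.7], [35.8, -53.7], [33.7, -54.2], [30.9, -52.8], [27.8, -51.1], [25.8, -51.2], [23.2, -50.7], [19.4, -48.2], [17.5, -48.8], [15.0, -48.6], [11.2, -46.6], [7.5, -45.0], [10.3, -74.0], [11.4, -76.8], [11.2, -78.5]]
```

View pics/w10.png

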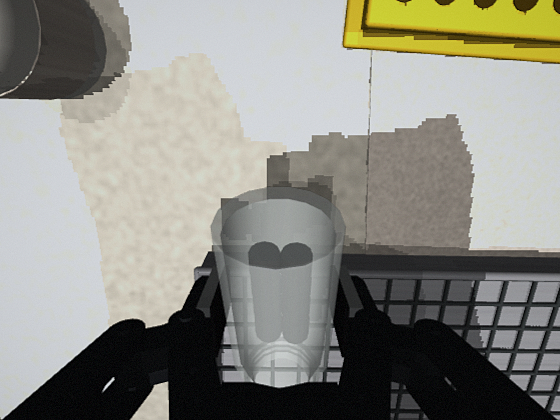

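```bash
python3 -m crank '[{"travel":[-0.019,0,0.006],"yaw":0},{"travel":[0.019,0,-0.006],"yaw":0},{"travel":[0,0,0],"yaw":0},{"travel":[-0.019,0,0.006],"yaw":0},{"travel":[0.019,0,-0.006],"yaw":0},{"travel":[0,0,0],"yaw":0}]' 1 40
python3 - <<'E'
from h import *
rel([.69,-.07,.07]);s=snap("wrist");crop(s,190,160,370,400,2,"pics/w11.png")
s=snap("side");crop(s,240,180,340,360,3,"pics/s11.png")
E
```

```text
clock: 16.48
position: [0.6666, -0.0701, 0.0626]
tcp_rot: [-3.141, -0.012, -0.002]
force: [-0.7, 0.1, -2.0]
grip_width: 0.552
clk 16.48 pos [ 0.6666 -0.0701  0.0626] hd 0.44 zdir [ 0.001  0.    -1.   ] travel [ 0.0234  0.0001 -0.0074] q [ 0.27  0.72 -0.31  1.64  0.27  0.82 -1.72] F [-0.7  0.1 -2. ] w 0.552
```

View pics/w11.png

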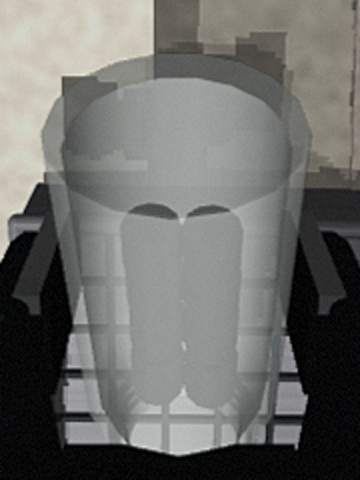

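View pics/s11.png

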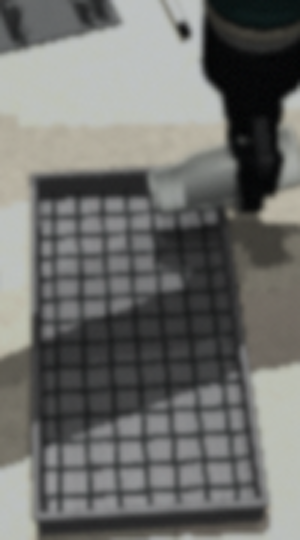

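```bash
python3 -m crank '[{"travel":[-0.019,0,0.006],"yaw":0},{"travel":[0.019,0,-0.006],"yaw":0},{"travel":[0,0,0],"yaw":0},{"travel":[-0.019,0,0.006],"yaw":0},{"travel":[0.019,0,-0.006],"yaw":0},{"travel":[0,0,0],"yaw":0},{"travel":[-0.019,0,0.006],"yaw":0},{"travel":[0.019,0,-0.006],"yaw":0},{"travel":[0,0,0],"yaw":0}]' 1 40
python3 - <<'E'
from h import *
rel([.69,-.07,.07]);s=snap("wrist");crop(s,190,160,370,400,2,"pics/w12.png")
s=snap("side");crop(s,240,180,340,360,3,"pics/s12.png")
E
```

```text
clock: 17.7
position: [0.6666, -0.07, 0.0626]
tcp_rot: [-3.141, -0.012, -0.002]
force: [-0.3, 0.2, -0.8]
grip_width: 0.557
clk 17.7 pos [ 0.6666 -0.07    0.0626] hd 0.45 zdir [ 0.001  0.    -1.   ] travel [ 0.0234  0.0001 -0.0074] q [ 0.27  0.72 -0.31  1.64  0.27  0.82 -1.72] F [-0.3  0.2 -0.8] w 0.557
```

View pics/w12.png

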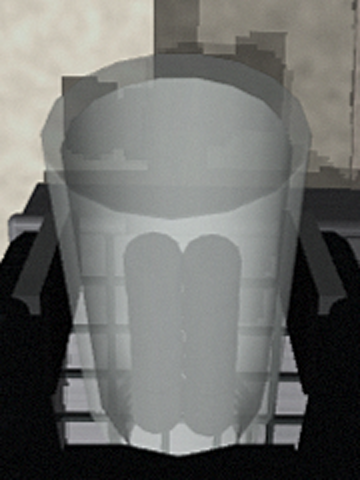

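View pics/s12.png

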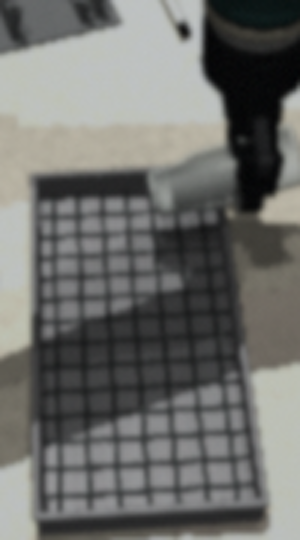

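```bash
python3 -m crank '[{"travel":[-0.024,0,0.008],"yaw":0},{"travel":[0.024,0,-0.008],"yaw":0},{"travel":[0,0,0],"yaw":0},{"travel":[-0.024,0,0.008],"yaw":0},{"travel":[0.024,0,-0.008],"yaw":0},{"travel":[0,0,0],"yaw":0},{"travel":[-0.024,0,0.008],"yaw":0},{"travel":[0.024,0,-0.008],"yaw":0},{"travel":[0,0,0],"yaw":0}]' 1 40
python3 - <<'E'
from h import *
rel([.69,-.07,.07]);s=snap("wrist");a=s["img"][160:400,190:370,::-1]
s=snap("side");b=cv2.resize(s["img"][180:300,240:340,::-1],(200,240))
cv2.imwrite("pics/m13.png",cv2.resize(np.hstack([a,b]),None,fx=2,fy=2,interpolation=cv2.INTER_CUBIC))
E
```

```text
clock: 18.92
position: [0.6669, -0.0701, 0.0627]
tcp_rot: [-3.142, -0.012, -0.003]
force: [0.0, -0.9, -1.2]
grip_width: 0.554
clk 18.93 pos [ 0.6669 -0.0701  0.0627] hd 0.45 zdir [ 0.002  0.    -1.   ] travel [ 0.0231  0.0001 -0.0072] q [ 0.27  0.72 -0.31  1.64  0.27  0.82 -1.72] F [ 0.  -0.9 -1.2] w 0.554
```

View pics/m13.png

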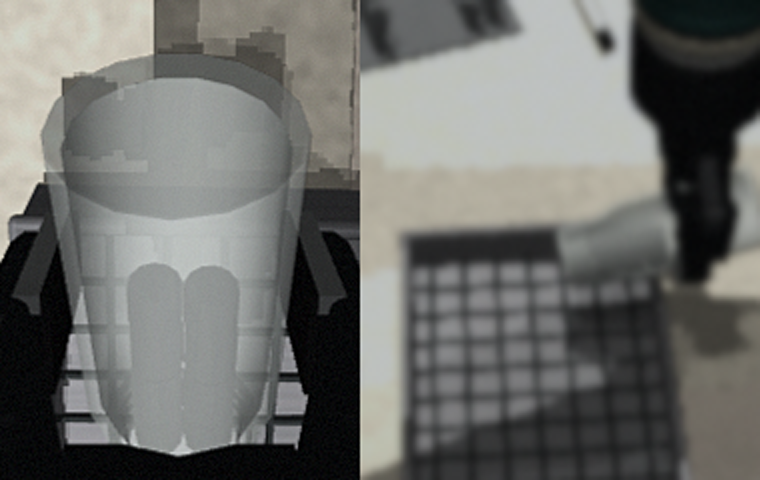

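```bash
python3 -m crank '[{"travel":[-0.024,0,0.008],"yaw":0},{"travel":[0.024,0,-0.008],"yaw":0},{"travel":[0,0,0],"yaw":0},{"travel":[-0.024,0,0.008],"yaw":0},{"travel":[0.024,0,-0.008],"yaw":0},{"travel":[0,0,0],"yaw":0}]' 1 40
cat >> h.py <<'E'
def mont(name,k=2):
    rel([.69,-.07,.07]);s=snap("wrist");a=s["img"][160:400,190:370,::-1]
    s=snap("side");b=cv2.resize(s["img"][220:370,240:340,::-1],(200,240),interpolation=cv2.INTER_AREA)
    b=cv2.resize(s["img"][220:370,235:345,::-1],(176,240))
    cv2.imwrite(name,cv2.resize(np.hstack([a,b]),None,fx=k,fy=k,interpolation=cv2.INTER_CUBIC))
E
python3 - <<'E'
from h import *
mont("pics/m14.png")
E
```

```text
clock: 19.77
position: [0.6669, -0.0701, 0.0627]
tcp_rot: [-3.142, -0.012, -0.003]
force: [-0.4, 0.1, -2.0]
grip_width: 0.554
clk 19.77 pos [ 0.6669 -0.0701  0.0627] hd 0.44 zdir [ 0.002  0.    -1.   ] travel [ 0.0231  0.     -0.0073] q [ 0.27  0.72 -0.31  1.64  0.27  0.82 -1.72] F [-0.4  0.1 -2. ] w 0.554
```

View pics/m14.png

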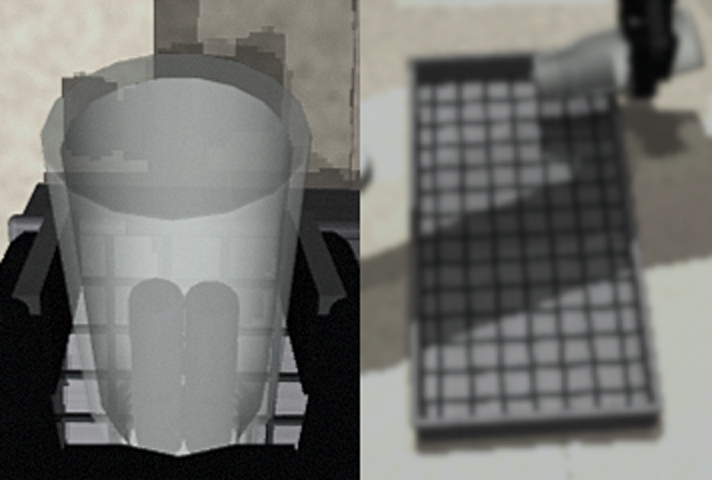

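```bash
cat >> h.py <<'E'
def axial(u,v,tilt=18,zb=-.005):
    # axial coordinate (from closed end, m) of pixel in wrist view on bottle plane zb
    st=manip.state();s=snap("wrist");Rt=R.from_rotvec(st["tcp_rot"]).as_matrix()
    d=Rt.T@ray(s,u,v);o=Rt.T@(s["p"]-st["position"])-np.array([0,0,-.019])
    t=np.radians(tilt);a=np.array([-np.cos(t),0,np.sin(t)]);n=np.array([-np.sin(t),0,-np.cos(t)])
    k=(zb-o@n)/(d@n);return .048+(o+k*d)@a
E
python3 - <<'E'
from h import *
for y in [217,243]: print("cal old rear",y,axial(267,y))
for y in (282,262,232,210): print(axial(190+78,160+y/2))
print("bottom edge shoulder?",axial(280,160+440/2))
E
```

```text
cal old rear 217 0.005685550946399352
cal old rear 243 0.018381770334156892
0.05329357717401205
0.04649601562693085
0.03695984594973223
0.030424562120461223
bottom edge shoulder? 0.12394758095607794
```

```bash
python3 -m crank '[{"travel":[-0.024,0,0.008],"yaw":0},{"travel":[0.024,0,-0.008],"yaw":0},{"travel":[0,0,0],"yaw":0},{"travel":[-0.024,0,0.008],"yaw":0},{"travel":[0.024,0,-0.008],"yaw":0},{"travel":[0,0,0],"yaw":0},{"travel":[-0.024,0,0.008],"yaw":0},{"travel":[0.024,0,-0.008],"yaw":0},{"travel":[0,0,0],"yaw":0}]' 1 40
python3 - <<'E'
from h import *
mont("pics/m15.png")
E
```

```text
clock: 21.35
position: [0.6671, -0.0701, 0.0628]
tcp_rot: [-3.141, -0.012, -0.003]
force: [0.1, 1.0, -1.0]
grip_width: 0.555
clk 21.35 pos [ 0.6671 -0.0701  0.0628] hd 0.44 zdir [ 0.002  0.    -1.   ] travel [ 0.0229  0.0001 -0.0071] q [ 0.27  0.72 -0.31  1.64  0.28  0.82 -1.72] F [ 0.1  1.  -1. ] w 0.555
```

View pics/m15.png

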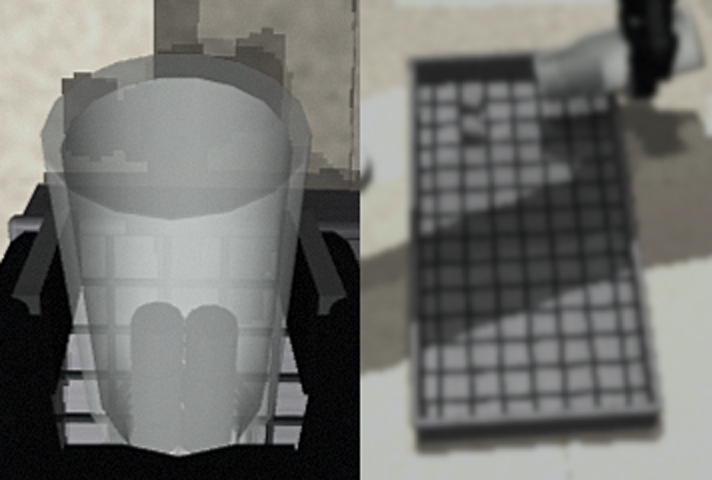

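```bash
python3 -m crank '[{"travel":[0,0.015,0],"yaw":0},{"travel":[0,0.025,0],"yaw":0},{"travel":[0,0.025,0],"yaw":0},{"travel":[0,0.02,0],"yaw":0},{"travel":[0,0.009,0],"yaw":0},{"travel":[0,0,0],"yaw":0},{"travel":[-0.024,0,0.008],"yaw":0},{"travel":[0.024,0,-0.008],"yaw":0},{"travel":[0,0,0],"yaw":0},{"travel":[-0.024,0,0.008],"yaw":0},{"travel":[0.024,0,-0.008],"yaw":0},{"travel":[0,0,0],"yaw":0}]' 1 40
python3 - <<'E'
from h import *
mont("pics/m16.png")
s=snap("side");print([onz(s,235+(x-360)/3.2,220+y/3.2,.013).round(3) for x,y in [(475,102),(475,130)]])
E
```

```text
clock: 22.95
position: [0.6682, -0.1629, 0.063]
tcp_rot: [-3.141, -0.015, -0.004]
force: [0.0, 1.3, -1.4]
grip_width: 0.556
clk 22.95 pos [ 0.6682 -0.1629  0.063 ] hd 0.53 zdir [ 0.002  0.001 -1.   ] travel [ 0.0226 -0.0927 -0.0069] q [ 0.4   0.74 -0.31  1.59  0.27  0.85 -1.57] F [ 0.   1.3 -1.4] w 0.556
[array([ 0.551, -0.054,  0.013]), array([ 0.55 , -0.08 ,  0.013])]
```

View pics/m16.png

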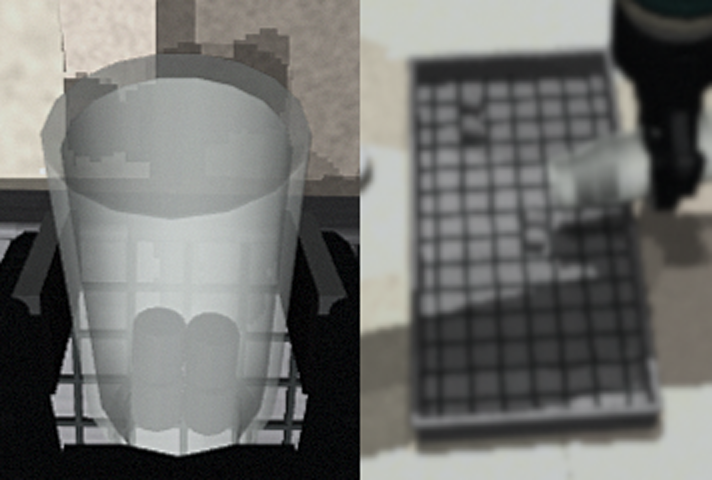

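```bash
python3 -m crank '[{"travel":[0,0.015,0],"yaw":0},{"travel":[0,0.025,0],"yaw":0},{"travel":[0,0.025,0],"yaw":0},{"travel":[0,0.017,0],"yaw":0},{"travel":[0,0.006,0],"yaw":0},{"travel":[0,0,0],"yaw":0},{"travel":[-0.024,0,0.008],"yaw":0},{"travel":[0.024,0,-0.008],"yaw":0},{"travel":[0,0,0],"yaw":0},{"travel":[-0.024,0,0.008],"yaw":0},{"travel":[0.024,0,-0.008],"yaw":0},{"travel":[0,0,0],"yaw":0}]' 1 40
python3 - <<'E'
from h import *
mont("pics/m17.png")
s=snap("side");print([onz(s,235+(x-360)/3.2,220+y/3.2,.013).round(3) for x,y in [(537,215),(537,240)]])
E
```

```text
clock: 24.6
position: [0.6691, -0.2508, 0.063]
tcp_rot: [-3.141, -0.015, -0.004]
force: [0.6, -0.3, -1.5]
grip_width: 0.558
clk 24.6 pos [ 0.6691 -0.2508  0.063 ] hd 0.55 zdir [ 0.002  0.    -1.   ] travel [ 0.0227 -0.1805 -0.0068] q [ 0.51  0.78 -0.3   1.52  0.27  0.88 -1.44] F [ 0.6 -0.3 -1.5] w 0.558
[array([ 0.589, -0.158,  0.013]), array([ 0.588, -0.178,  0.013])]
```

View pics/m17.png

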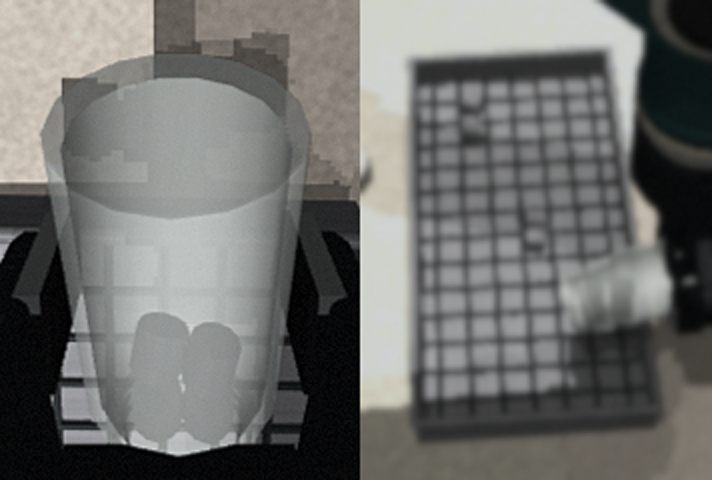

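```bash
python3 -m crank '[{"travel":[-0.028,0,0.009],"yaw":0},{"travel":[0.028,0,-0.009],"yaw":0},{"travel":[0,0,0],"yaw":0},{"travel":[-0.028,0,0.009],"yaw":0},{"travel":[0.028,0,-0.009],"yaw":0},{"travel":[0,0,0],"yaw":0},{"travel":[-0.028,0,0.009],"yaw":0},{"travel":[0.028,0,-0.009],"yaw":0},{"travel":[0,0,0],"yaw":0}]' 1 40
python3 - <<'E'
from h import *
mont("pics/m18.png")
E
```

```text
clock: 25.88
position: [0.6688, -0.2518, 0.063]
tcp_rot: [3.141, 0.013, 0.004]
force: [0.3, -0.7, -0.9]
grip_width: 0.557
clk 25.88 pos [ 0.6688 -0.2518  0.063 ] hd 0.49 zdir [ 0.002 -0.    -1.   ] travel [ 0.0228 -0.1816 -0.007 ] q [ 0.51  0.78 -0.3   1.52  0.27  0.88 -1.44] F [ 0.3 -0.7 -0.9] w 0.557
```

View pics/m18.png

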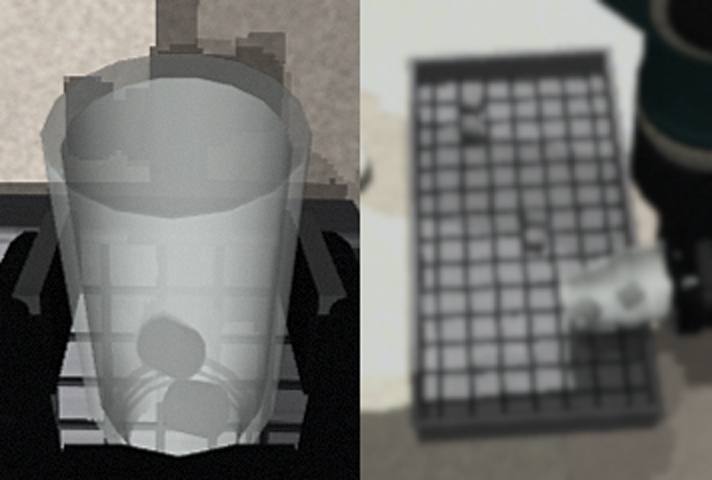

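Run:
```python
from h import *
s=snap("scene");a=cv2.resize(s["img"][145:240,140:270,::-1],None,fx=6,fy=6,interpolation=cv2.INTER_CUBIC);cv2.imwrite("pics/sc18.png",a)
s=snap("wrist");cv2.imwrite("pics/w18.png",s["img"][:,:,::-1])
```

```text
(no output)
```

View pics/sc18.png

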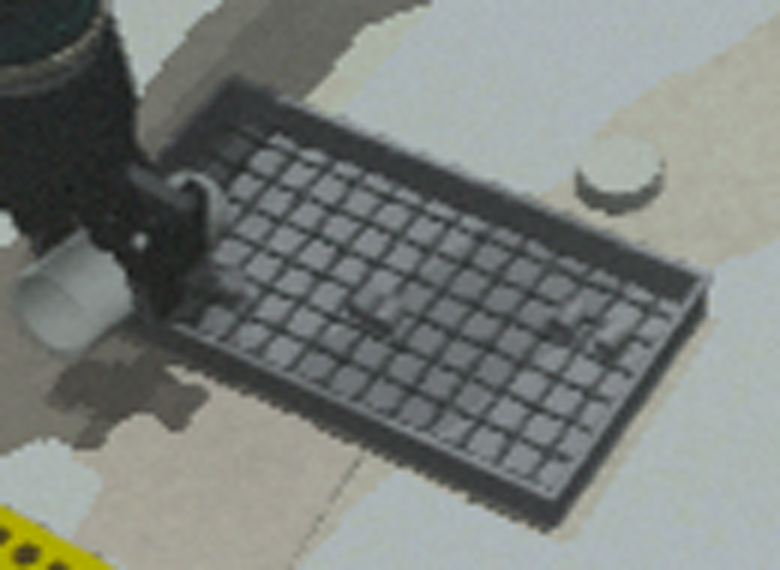

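View pics/w18.png

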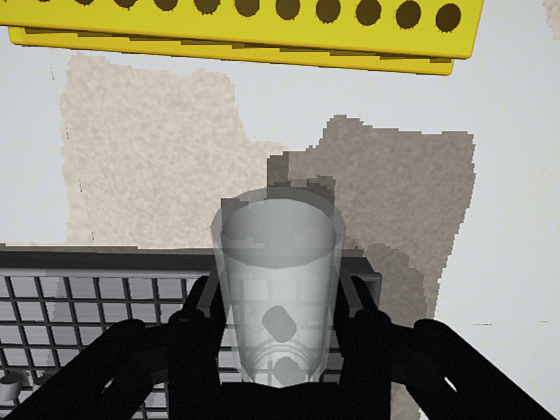

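Run:
```python
from h import *
a=snap("side");b=snap("wrist");c=snap("scene")
for (x,y) in [(588,312),(630,293)]: print("side",onz(a,235+(x-360)/3.2,220+y/3.2,.013).round(4))
for (u,v) in [(280,322),(288,370)]: print("wrist",onz(b,u,v,.013).round(4),onz(b,u,v,.07).round(4))
print("scene",onz(c,140+230/6,145+280/6,.013).round(4))
def tri(s1,u1,v1,s2,u2,v2):
    d1=ray(s1,u1,v1);d2=ray(s2,u2,v2);A=np.stack([d1,-d2],1);t=np.linalg.lstsq(A,s2["p"]-s1["p"],rcond=None)[0]
    p,q=s1["p"]+t[0]*d1,s2["p"]+t[1]*d2;return ((p+q)/2).round(4),np.linalg.norm(p-q).round(4)
S=[(306.25,317.5),(319.4,311.6)];Wv=[(280,322),(288,370)]
for i in S:
    for j in Wv: print(i,j,tri(a,*i,b,*j))
```

```text
side [ 0.6166 -0.2353  0.013 ]
side [ 0.6461 -0.2234  0.013 ]
wrist [ 0.6063 -0.2535  0.013 ] [ 0.6485 -0.2531  0.07  ]
wrist [ 0.5651 -0.2596  0.013 ] [ 0.6197 -0.2573  0.07  ]
scene [ 0.606  -0.2361  0.013 ]
(306.25, 317.5) (280, 322) (array([ 0.6168, -0.2501,  0.0319]), np.float64(0.0085))
(306.25, 317.5) (288, 370) (array([ 0.6113, -0.2593,  0.0595]), np.float64(0.0041))
(319.4, 311.6) (280, 322) (array([ 0.6405, -0.2522,  0.0606]), np.float64(0.0026))
(319.4, 311.6) (288, 370) (array([ 0.6354, -0.2599,  0.0831]), np.float64(0.0077))
```

```bash
python3 -m crank '[{"travel":[0,-0.015,0],"yaw":0},{"travel":[0,-0.025,0],"yaw":0},{"travel":[0,-0.03,0],"yaw":0},{"travel":[0,-0.03,0],"yaw":0},{"travel":[0,-0.025,0],"yaw":0},{"travel":[0,-0.01,0],"yaw":0},{"travel":[0,0,0],"yaw":0}]' 1 40
python3 - <<'E'
from h import *
mont("pics/m19.png")
s=snap("scene");a=cv2.resize(s["img"][145:240,140:270,::-1],None,fx=6,fy=6,interpolation=cv2.INTER_CUBIC);cv2.imwrite("pics/sc19.png",a)
E
```

```text
clock: 27.1
position: [0.6665, -0.1155, 0.0624]
tcp_rot: [-3.141, -0.016, -0.0]
force: [1.3, -0.7, -0.3]
grip_width: 0.552
clk 27.1 pos [ 0.6665 -0.1155  0.0624] hd 0.58 zdir [ 0.  0. -1.] travel [ 0.0239 -0.0453 -0.0076] q [ 0.33  0.73 -0.31  1.62  0.28  0.83 -1.65] F [ 1.3 -0.7 -0.3] w 0.552
```

View pics/m19.png

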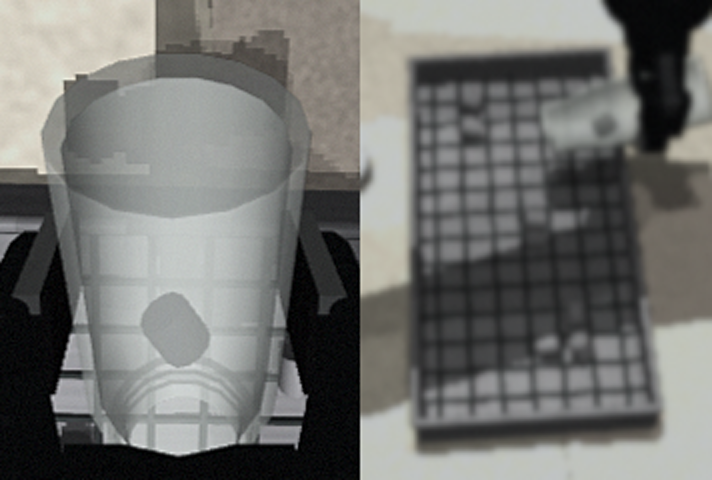

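View pics/sc19.png

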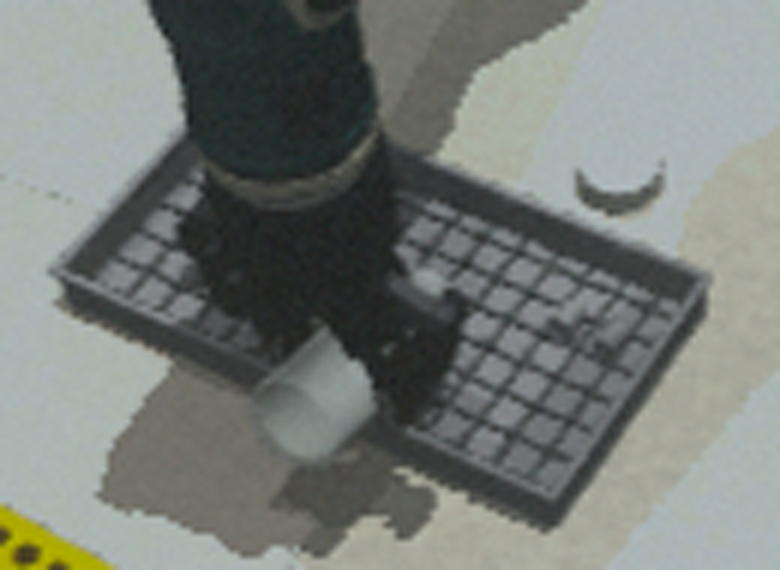

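```bash
python3 -m crank '[{"travel":[-0.028,0,0.009],"yaw":0},{"travel":[0.028,0,-0.009],"yaw":0},{"travel":[0,0,0],"yaw":0},{"travel":[-0.028,0,0.009],"yaw":0},{"travel":[0.028,0,-0.009],"yaw":0},{"travel":[0,0,0],"yaw":0},{"travel":[-0.028,0,0.009],"yaw":0},{"travel":[0.028,0,-0.009],"yaw":0},{"travel":[0,0,0],"yaw":0}]' 1 40
python3 - <<'E'
from h import *
mont("pics/m20.png")
E
```

```text
clock: 28.38
position: [0.6679, -0.1177, 0.063]
tcp_rot: [3.141, 0.011, 0.004]
force: [-0.3, 0.9, -0.4]
grip_width: 0.56
clk 28.38 pos [ 0.6679 -0.1177  0.063 ] hd 0.4 zdir [ 0.003 -0.    -1.   ] travel [ 0.0225 -0.0475 -0.007 ] q [ 0.34  0.73 -0.31  1.62  0.28  0.83 -1.65] F [-0.3  0.9 -0.4] w 0.56
```

View pics/m20.png

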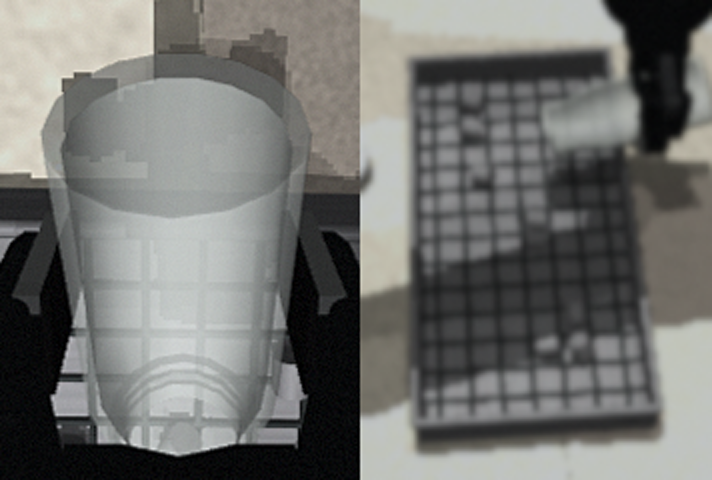

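Run:
```python
from h import *
a=snap("side");b=snap("wrist")
print(onz(b,280,378,.013),onz(a,272.5,275.6,.013))
crop(a,235,220,345,370,4,"pics/s20.png");crop(b,230,330,330,400,6,"pics/w20.png")
```

```text
[ 0.55683746 -0.11897271  0.013     ] [ 0.55102651 -0.12332355  0.013     ]
```

View pics/s20.png

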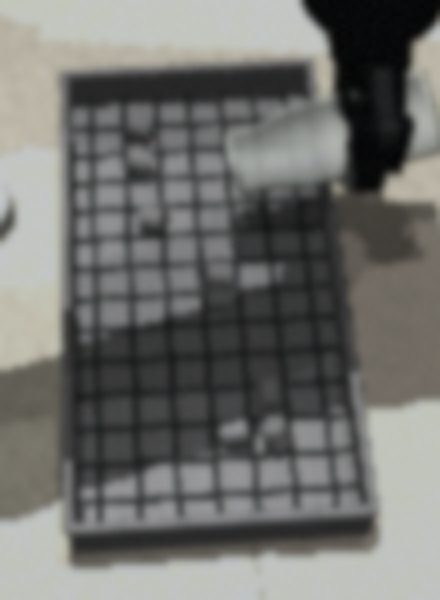

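View pics/w20.png

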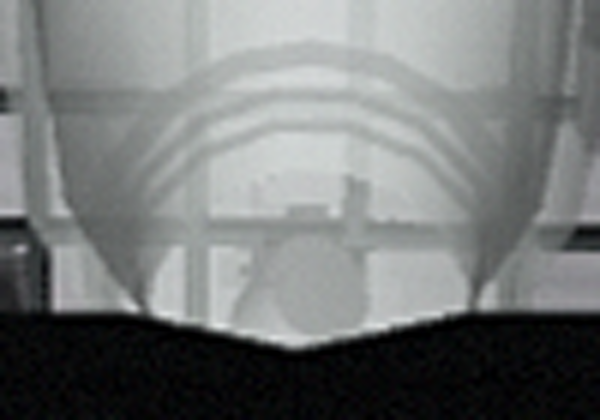

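```bash
python3 -m crank '[{"travel":[0,0,-0.04],"yaw":0},{"travel":[0,0,-0.042],"yaw":0},{"travel":[-0.019,-0.04,0],"yaw":0},{"travel":[-0.019,-0.04,0],"yaw":0},{"travel":[-0.019,-0.04,0],"yaw":0},{"travel":[-0.019,-0.04,0],"yaw":0},{"travel":[-0.019,-0.04,0],"yaw":0},{"travel":[-0.019,-0.04,0],"yaw":0},{"travel":[-0.02,-0.04,0],"yaw":0},{"travel":[-0.02,-0.038,0],"yaw":0},{"travel":[0,0,0],"yaw":-0.13},{"travel":[0,0,0],"yaw":-0.13}]' 1 40
python3 - <<'E'
from h import *
rel([.5113,.199,.07])
s=snap("wrist");cv2.imwrite("pics/w21.png",s["img"][:,:,::-1])
s=snap("side");crop(s,235,220,345,370,4,"pics/s21.png")
c=snap("scene");crop(c,140,145,270,240,6,"pics/c21.png")
E
```

```text
clock: 30.08
position: [0.5092, 0.1999, 0.1442]
tcp_rot: [3.112, 0.428, -0.0]
force: [0.0, 0.6, 0.0]
grip_width: 0.552
clk 30.07 pos [0.5092 0.1999 0.1442] hd 15.68 zdir [-0.    -0.001 -1.   ] travel [0.0018 0.0014 0.0742] q [-0.05  0.46 -0.48  1.9   0.28  0.84 -1.97] F [0.  0.6 0. ] w 0.552
```

View pics/w21.png

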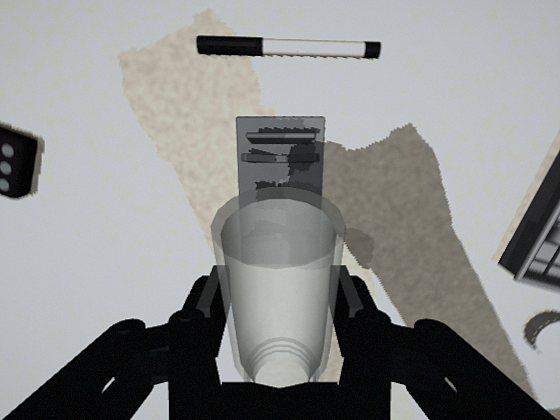

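View pics/s21.png

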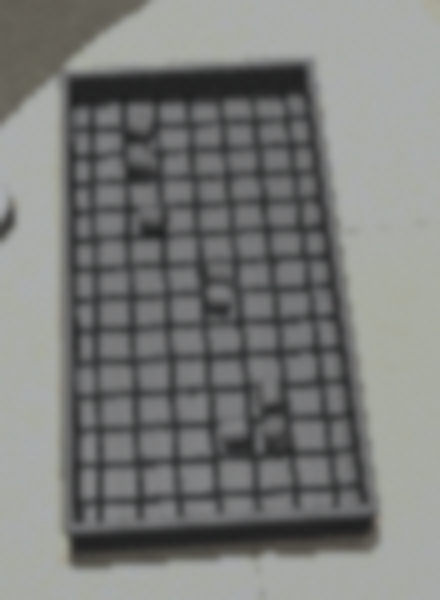

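View pics/c21.png

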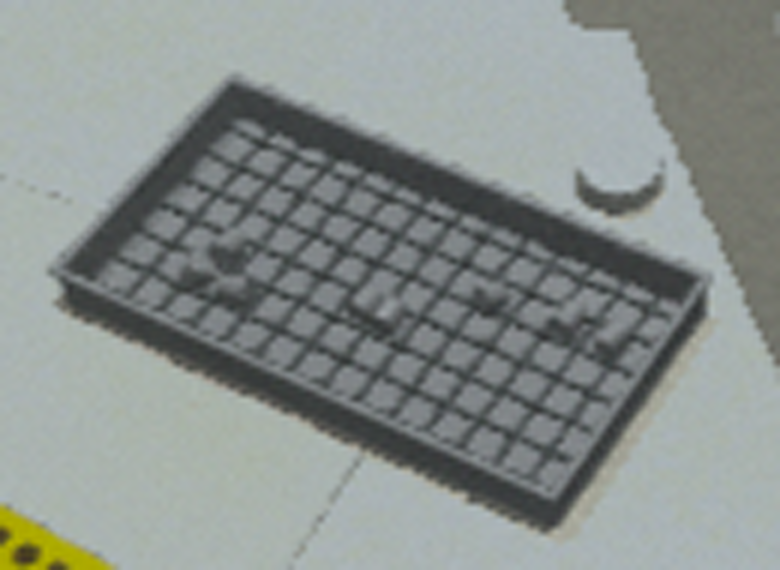

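```bash
python3 -m crank '[{"travel":[0.002,0.001,0.03],"yaw":0},{"travel":[0,0,0.04],"yaw":0},{"travel":[0,0,0.022],"yaw":0},{"travel":[0,0,0.003],"yaw":0},{"travel":[0,0,0.003],"yaw":0},{"travel":[0,0,0.003],"yaw":0},{"travel":[0,0,0],"yaw":0}]' 1 20
python3 - <<'E'
from h import *
rel([.5113,.199,.031]);face()
E
```

```text
clock: 31.1
position: [0.5133, 0.2, 0.045]
tcp_rot: [-3.113, -0.419, -0.004]
force: [-1.3, 1.2, 6.6]
grip_width: 0.556
clk 31.1 pos [0.5133 0.2    0.045 ] hd 15.32 zdir [ 0.003  0.001 -1.   ] travel [-0.0023  0.0004  0.014 ] q [-0.11  0.61 -0.41  1.95  0.38  0.66 -2.06] F [-1.3  1.2  6.6] w 0.556
[[58.0, 2.1], [55.8, -0.3], [48.3, -11.2], [46.9, -15.3], [45.6, -19.4], [44.5, -23.8], [43.3, -27.4], [42.2, -31.0], [41.0, -34.0], [40.0, -37.1], [39.2, -40.5], [38.5, -43.9], [37.6, -46.5], [37.1, -49.8], [36.0, -51.7], [35.1, -53.8], [32.0, -51.9], [29.5, -51.1], [27.2, -50.9], [25.0, -50.7], [21.6, -48.7], [18.7, -47.8], [15.7, -47.4], [12.6, -46.4], [9.8, -45.8], [6.4, -44.6], [10.3, -74.8], [10.9, -77.3], [11.4, -79.4]]
```

```bash
python3 -m crank '[{"travel":[-0.002,0,0.002],"yaw":0},{"travel":[-0.001,0,0.003],"yaw":0},{"travel":[-0.001,0,0.003],"yaw":0},{"travel":[0,0,0],"yaw":0}]' 1 20
python3 - <<'E'
from h import *
rel([.5113,.199,.031]);face()
E
```

```text
clock: 31.65
position: [0.5153, 0.2012, 0.0401]
tcp_rot: [-3.109, -0.418, -0.024]
force: [6.7, 1.1, 14.4]
grip_width: 0.556
clk 31.65 pos [0.5153 0.2012 0.0401] hd 15.31 zdir [ 0.014  0.006 -1.   ] travel [-0.0046  0.0011  0.009 ] q [-0.12  0.62 -0.4   1.95  0.39  0.63 -2.07] F [ 6.7  1.1 14.4] w 0.556
[[55.9, -3.4], [53.6, -4.5], [47.1, -6.3], [46.2, -12.8], [45.2, -18.2], [44.4, -23.5], [43.3, -27.4], [43.1, -33.4], [41.9, -36.4], [41.6, -41.1], [40.7, -44.0], [40.1, -47.6], [39.0, -49.6], [36.4, -48.4], [34.5, -48.7], [31.7, -47.3], [29.8, -47.8], [27.4, -47.4], [24.9, -47.0], [22.6, -46.9], [19.7, -45.9], [17.0, -45.3], [14.1, -44.5], [12.4, -45.5], [9.1, -44.3], [6.1, -43.7], [10.6, -75.4], [11.2, -77.8], [11.5, -79.9]]
```

```bash
python3 -m crank '[{"travel":[-0.003,0,0.002],"yaw":0},{"travel":[-0.002,0,0.003],"yaw":0},{"travel":[0,0,0.003],"yaw":0},{"travel":[0,0,0],"yaw":0}]' 1 20
python3 - <<'E'
from h import *
rel([.5113,.199,.031]);face()
s=snap("wrist");cv2.imwrite("pics/w23.png",s["img"][:,:,::-1])
E
```

```text
clock: 32.2
position: [0.5163, 0.2014, 0.0344]
tcp_rot: [-3.106, -0.416, -0.041]
force: [15.8, 2.4, 18.9]
grip_width: 0.554
clk 32.2 pos [0.5163 0.2014 0.0344] hd 15.26 zdir [ 0.025  0.011 -1.   ] travel [-0.0055  0.001   0.0033] q [-0.13  0.62 -0.39  1.96  0.4   0.61 -2.08] F [15.8  2.4 18.9] w 0.554
[[54.9, -7.0], [52.8, -8.9], [46.0, -4.0], [46.0, -15.2], [45.5, -21.8], [45.6, -29.9], [45.3, -35.8], [45.3, -41.7], [43.9, -43.5], [41.9, -43.8], [40.1, -44.3], [37.5, -43.2], [35.7, -44.0], [33.2, -43.2], [31.3, -43.8], [29.0, -43.6], [27.2, -44.4], [24.6, -43.9], [21.8, -43.0], [19.7, -43.4], [17.4, -44.1], [15.0, -44.1], [12.7, -44.2], [10.5, -44.6], [8.1, -44.7], [10.4, -74.0], [11.0, -76.5], [10.8, -78.1]]
```

View pics/w23.png

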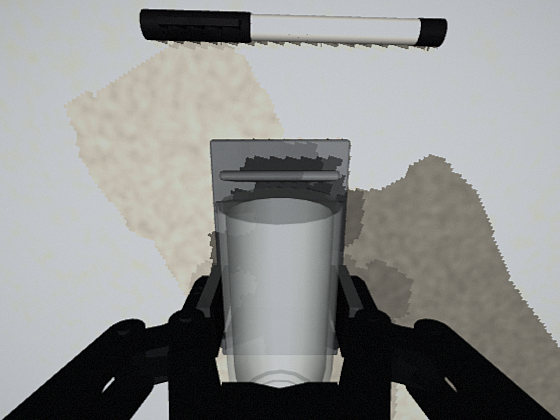

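```bash
python3 -m crank '[{"travel":[0.003,0,0.001],"yaw":0},{"travel":[0.002,0,0.002],"yaw":0},{"travel":[0.002,0,0.003],"yaw":0},{"travel":[0,0,0.002],"yaw":0},{"travel":[0,0,0],"yaw":0}]' 1 20
python3 - <<'E'
from h import *
rel([.5155,.200,.029]);face()
E
```

```text
clock: 32.92
position: [0.5184, 0.2018, 0.0255]
tcp_rot: [-3.11, -0.417, -0.027]
force: [5.2, -0.8, 25.6]
grip_width: 0.559
clk 32.92 pos [0.5184 0.2018 0.0255] hd 15.28 zdir [ 0.016  0.006 -1.   ] travel [-0.0032  0.0009 -0.0036] q [-0.13  0.64 -0.38  1.95  0.4   0.61 -2.08] F [ 5.2 -0.8 25.6] w 0.559
[[53.4, -17.1], [51.1, -17.4], [44.1, -6.6], [49.2, -33.0], [47.7, -35.2], [45.6, -35.5], [43.7, -36.0], [41.2, -35.4], [39.4, -36.3], [37.5, -37.2], [35.1, -36.8], [33.8, -38.9], [30.9, -37.7], [29.3, -39.0], [27.4, -39.8], [24.9, -39.5], [23.1, -40.6], [21.0, -40.9], [19.4, -42.2], [17.3, -42.6], [14.2, -41.6], [12.6, -42.9], [10.9, -44.0], [8.4, -43.9], [6.3, -44.4], [10.4, -74.6], [11.0, -77.1], [11.5, -79.6]]
```

```bash
python3 -m crank '[{"travel":[0,0,-0.003],"yaw":0},{"travel":[0,0,-0.002],"yaw":0},{"travel":[0,0,0],"yaw":0}]' 1 20
python3 -m crank '[{"travel":[0,0,0],"yaw":0},{"travel":[0,0,0],"yaw":0},{"travel":[0,0,0],"yaw":0},{"travel":[0,0,0],"yaw":0},{"travel":[0,0,0],"yaw":0},{"travel":[0,0,-0.02],"yaw":0},{"travel":[0,0,-0.04],"yaw":0},{"travel":[0,0,-0.05],"yaw":0},{"travel":[0,0,-0.03],"yaw":0},{"travel":[0,0,0],"yaw":0}]' -1 20
python3 - <<'E'
from h import *
rel([.5155,.200,.029])
s=snap("wrist");cv2.imwrite("pics/w24.png",s["img"][:,:,::-1])
s=snap("side");crop(s,200,110,380,230,4,"pics/s24.png")
E
```

```text
clock: 33.35
position: [0.5143, 0.2005, 0.027]
tcp_rot: [-3.111, -0.418, -0.014]
force: [6.2, 2.6, 7.5]
grip_width: 0.555
clock: 34.6
position: [0.512, 0.1994, 0.1681]
tcp_rot: [-3.113, -0.419, -0.01]
force: [0.2, 0.4, -0.5]
grip_width: 0.996
clk 34.6 pos [0.512  0.1994 0.1681] hd 15.34 zdir [ 0.006  0.002 -1.   ] travel [0.0026 0.0004 0.1391] q [-0.03  0.43 -0.5   1.89  0.26  0.88 -1.96] F [ 0.2  0.4 -0.5] w 0.996
```

View pics/w24.png

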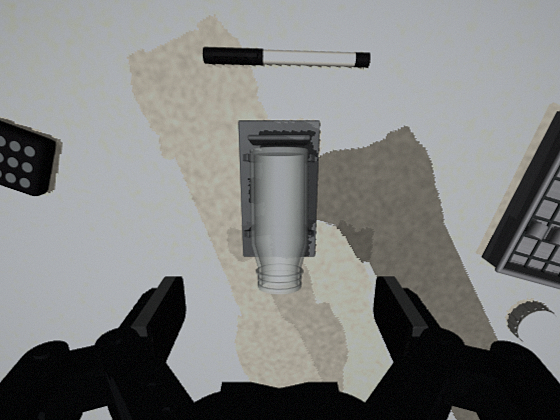

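View pics/s24.png

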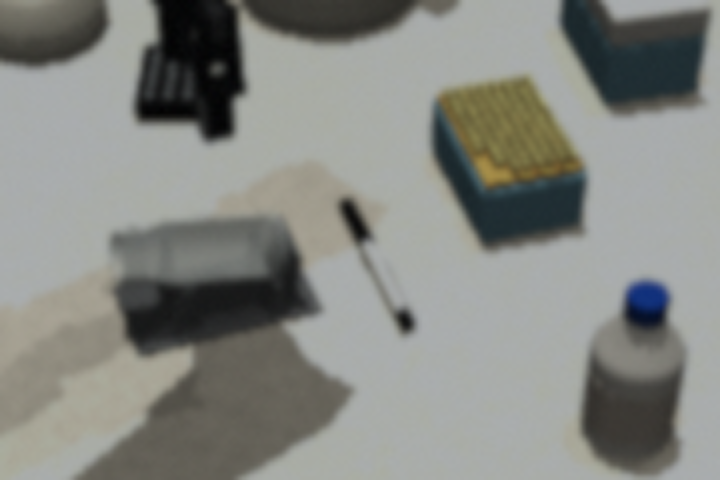

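Run:
```python
from h import *
s=snap("wrist");P=xyz(s)
d=P-np.array([.5142,.1998,0]);c,sn=np.cos(np.radians(15.3)),np.sin(np.radians(15.3))
x=c*d[...,0]+sn*d[...,1];y=-sn*d[...,0]+c*d[...,1]
for v in range(138,296,8): print(v,(np.array([x[v,279],y[v,279],d[v,279,2]])*1000).round(1))
m=(abs(x)<.02)&(abs(y)<.006)&(d[...,2]>.055);f=np.polyfit(x[m],d[...,2][m],1);print("tilt",np.degrees(np.arctan(-f[0])))
a=snap("side");c2=snap("scene")
W=[onz(a,235+u/4,220+v/4,.013) for u,v in [(140,118),(142,160),(150,222),(208,272),(220,298),(265,392),(238,437),(275,437)]]
V=[onz(c2,140+u/6,145+v/6,.013) for u,v in [(618,325),(570,320),(490,295),(383,300),(375,315),(235,245),(200,270),(240,290)]]
for p,q in zip(W,V): print(p[:2].round(3),q[:2].round(3),"tray y",round(p[1]+.164,3))
for n in ["scene","side"]:
    s=snap(n);Q=xyz(s)
    for nm,(cx,cy) in dict(tip=(.736,.31),reag=(.782,.055)).items():
        q=Q[(Q[...,2]>.03)&(abs(Q[...,0]-cx)<.1)&(abs(Q[...,1]-cy)<.1)];print(n,nm,cv2.minAreaRect(q[:,:2].astype(np.float32)))
    t=(abs(Q[...,0]-.576)<.066)&(abs(Q[...,1]+.164)<.135);print("max z in tray",np.nanpercentile(Q[...,2][t],[95,99,99.9,100]).round(4))
crop(a,235,220,345,370,4,"pics/s25.png")
```

```text
138 [50.9 -0.4 30.5]
146 [48.1 -0.4 62.2]
154 [42.4 -0.4 63.5]
162 [36.9 -0.4 65.3]
170 [31.2 -0.4 66.9]
178 [25.1 -0.4 66.2]
186 [19.3 -0.4 67.3]
194 [13.9 -0.4 70.1]
202 [ 7.8 -0.4 70.5]
210 [ 2.  -0.4 72. ]
218 [-4.2 -0.4 72.3]
226 [-9.7 -0.4 74.8]
234 [-15.9  -0.4  75.4]
242 [-22.1  -0.4  76.2]
250 [-28.3  -0.4  77.2]
258 [-35.3  -0.3  76.6]
266 [-42.8  -0.3  75.4]
274 [-48.7  -0.3  77.4]
282 [-55.2  -0.3  78.4]
290 [-60.9  -0.3  80.7]
tilt -77.36407202793112
[ 0.549 -0.047] [ 0.54  -0.047] tray y 0.117
[ 0.549 -0.079] [ 0.548 -0.07 ] tray y 0.085
[ 0.551 -0.123] [ 0.553 -0.114] tray y 0.041
[ 0.582 -0.159] [ 0.581 -0.16 ] tray y 0.005
[ 0.587 -0.176] [ 0.591 -0.159] tray y -0.012
[ 0.606 -0.236] [ 0.586 -0.247] tray y -0.072
[ 0.589 -0.26 ] [ 0.608 -0.253] tray y -0.096
[ 0.608 -0.262] [ 0.609 -0.228] tray y -0.098
scene tip ((0.7718426585197449, 0.32788774371147156), (0.15549996495246887, 0.13460366427898407), 11.139437675476074)
scene reag ((0.7845167517662048, 0.06249871850013733), (0.04924275353550911, 0.06050674244761467), 37.559749603271484)
max z in tray [0.0123 0.0185 0.0209 0.0235]
side tip ((0.7731029391288757, 0.3218845725059509), (0.17530673742294312, 0.12803713977336884), 19.26563262939453)
side reag ((0.7761301398277283, 0.04597810283303261), (0.04506387561559677, 0.05991799384355545), 65.52411651611328)
max z in tray [0.0126 0.0193 0.0215 0.0249]
```

View pics/s25.png

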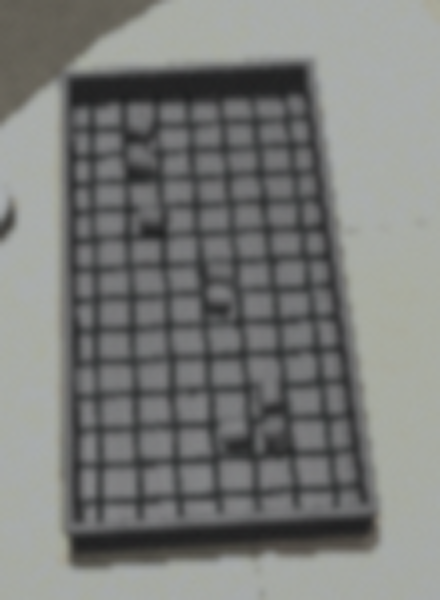

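```bash
python3 -m crank '[{"travel":[0,0.04,-0.02],"yaw":0},{"travel":[-0.012,0.05,-0.015],"yaw":0},{"travel":[-0.012,0.05,-0.015],"yaw":0},{"travel":[-0.012,0.05,-0.015],"yaw":0},{"travel":[-0.012,0.05,-0.015],"yaw":0},{"travel":[-0.012,0.05,0],"yaw":0},{"travel":[-0.012,0.05,0],"yaw":0},{"travel":[0,0,0],"yaw":0},{"travel":[0,0,0],"yaw":0}]' -1 20
python3 - <<'E'
from h import *
rel([.5155,.200,.029])
s=snap("wrist");cv2.imwrite("pics/w26.png",s["img"][:,:,::-1])
E
```

```text
clock: 36.08
position: [0.5306, -0.1477, 0.2436]
tcp_rot: [-3.112, -0.419, 0.002]
force: [-0.0, -0.5, -0.3]
grip_width: 1.001
clk 36.08 pos [ 0.5306 -0.1477  0.2436] hd 15.35 zdir [-0.001  0.001 -1.   ] travel [ 0.0777 -0.339   0.215 ] q [ 0.54  0.32 -0.4   1.81  0.14  1.03 -1.22] F [-0.  -0.5 -0.3] w 1.001
```

View pics/w26.png

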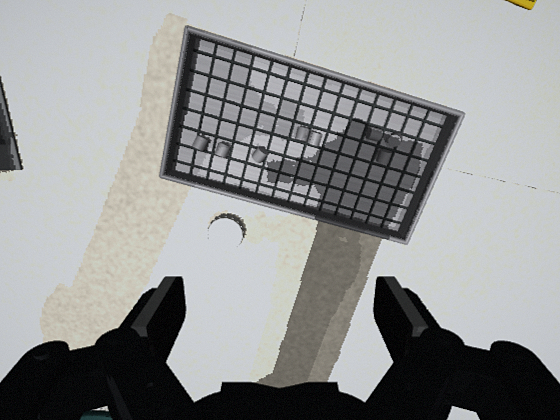

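Run:
```python
from h import *
s=snap("wrist");P=xyz(s)
cs=[onz(s,u,v,.028) for u,v in [(187,27),(463,114),(408,242),(162,176)]];C=sum(cs)/4;print("tray centre",C.round(4))
for u,v in [(200,143),(223,150),(260,155),(302,132),(315,138),(373,132),(383,158),(390,143)]:
    w=P[v-7:v+8,u-7:u+8,2];p=onz(s,u,v,.016);print((p-C)[:2].round(3),"top",np.nanpercentile(w,90).round(4),np.nanmax(w).round(4))
crop(s,340,100,430,190,6,"pics/w27.png")
```

```text
tray centre [ 0.5769 -0.1663  0.028 ]
[-0.03   0.115] top 0.0178 0.0196
[-0.031  0.089] top 0.0178 0.0196
[-0.025  0.048] top 0.0184 0.0203
[0.011 0.009] top 0.0172 0.0191
[ 0.009 -0.006] top 0.0164 0.0177
[ 0.032 -0.065] top 0.0175 0.019
[ 0.008 -0.086] top 0.0175 0.0195
[ 0.025 -0.088] top 0.0181 0.0211
```

View pics/w27.png

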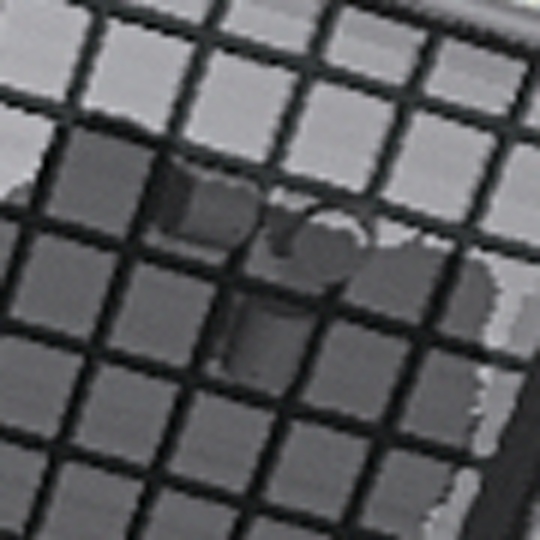

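All eight pellets read as one layer: 2 in the near third, 1 right at the boundary with the middle, 2 in the middle and 3 in the far third. I'm handing in.

```bash
python3 -c "
from workcell import manip
print(manip.close_job(), manip.state()['clock'])"
```

```text
the job is handed in; nothing more can be done
the job is handed in; nothing more can be done
```

All eight pellets are in the tray in a single layer, and the empty bottle is back on its rest with the gripper clear. I handed the job in at about 36 s of the 72 s allowed; no verdict was reported.

**How it was done:** The moves could only shift the tool and turn it about its own axis, so the wrist could not tip the bottle. I pressed the bottle's closed end on the edge of the tip box, which turned the bottle in the grip to about 18° mouth-down. I then shook it over the tray with short jerks, and lowered it onto the rest, whose saddle turned it back mouth-up.

**Last checks:**
- **Pellets:** the closing wrist picture shows eight. Two are in the near third (y about +0.115 and +0.089 m), two in the middle (+0.009 and −0.006 m) and three in the far third (−0.065 to −0.088 m). The eighth lies right at the near/middle boundary (+0.041 to +0.048 m), but both of those thirds have two without it. The tops read 16 to 21 mm, which is one layer.
- **Bottle:** it is tilted about 11–12° mouth-up and sits roughly 7 mm forward of home, inside the 20 mm limit. Forces on the released gripper read near zero.
- **Bystanders:**
  - **Tip box:** it was touched on purpose, with about 13 N at most. By eye it has not moved in the side picture, but my numeric check of its position picked up neighbouring objects and was no use.
  - **Reagent bottle:** it measured in place, to within a few millimetres.
  - **Pen, cap and strip rack:** I did not re-measure these. None was touched in any planned move, and the pictures show nothing out of place.

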